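# Close the refilled mills and put the spice corner back in its labelled rack

## Robot

A 6-joint arm with a two-finger parallel gripper is mounted at the origin on the work surface. World frame = base frame: x ahead of the robot, y to its left, z up, the work surface at z = 0. Lengths are in m, angles in degrees, forces in N, time in s.
With the tool pointing down it reaches from about 0.3 to 0.75 m from the base axis. Payload 8.5 kg.
Tool frame: the origin (TCP) lies midway between the tips of the shut fingers; the grasp point (between the pads) lies grasp_offset behind it (grasp_offset is the distance from the TCP to the grasp point, in m); z points along the fingers, y is the line along which they close (so a half turn about z gives the same grasp; the last joint's range is limited). The gripper opens to 85 mm and grips with 20 to 120 N. Pads are 22 mm wide; open, the fingers measure 114 mm over their backs; the gripper's body (76 mm by 85 mm) begins 54 mm behind the grasp point. The pads swing forward as they close: fully open they stand 13 mm farther back than shut.
Start: joints at [-78.742, 21.807, 74.336, -0, 83.858, -12.336], TCP at [0.22, -0.504, 0.231] pointing down, gripper open.
Joint ranges: [-178.18, 178.18], [-50.72, 133.34], [12.68, 142.11], [-81.47, 261.47], [9.98, 163.14], [-165.26, 165.26]. Speed limits (degrees/s): [136.94, 136.94, 180, 180, 180, 180].

## Interface

Orientations are given as a 3x3 rotation matrix whose columns are the frame's x, y, z axes.
In Python, from rig import observe, get_image, camera_params, close_job, grasp_offset gives the robot as it stands.
- The arm moves only by the shell command python3 -m handwheel 'ROWS' [OPENING] [FORCE]. ROWS is JSON, a list of rows, each a list of 2 entries, a list of its own where there are three numbers: the shift along the tool's x, y, z as a fraction of full scale, then the turn, a rotation vector about the tool's x, y, z as a fraction of full scale. In form: [[[dx, dy, dz], [ax, ay, az]], ...]. A call has 1 to 10 rows; each row is the pose to reach, as a shift and turn from the pose commanded when the call began, along the tool's axes at that moment, turning the shorter way round; what a row does not reach only later rows make up. Full scale, the value 1, is 0.5 m for a shift and pi rad for a turn. A row lasts 1/10 s, in which the tool goes at most 50 mm and 8.59 degrees, less where a joint would pass 70% of its speed; a pose out of reach is approached as far as the arm can. A call with a number of a shift or a turn outside -1 to 1 is refused whole. A call with a gripper value outside its range is refused whole. OPENING is the opening, from 0 (shut) to 1 (fully open), set as the call begins (- or left out, the last holds). The fingers move at their own pace and stop on an object; FORCE is the grip in N (left out, the last holds). Time passes only in rows, so rows that repeat a pose let the fingers close. It gives the time, the measured TCP pose, the force, the opening and the grip force at its end, in the units of the state.
- observe(): the state, without advancing time (a new reading comes with each control period).
- get_image(name): name is "scene" or "top" or "wrist"; returns (picture, depth): 480x640x3 uint8, red, green, blue; 480x640 float32, m along the optical axis (not along the pixel's ray), 0 where there is no reading.
- camera_params(name): a dict with "K" (3x3 intrinsics, pixels), "R" (3x3) and "t" (3): a world point X has camera coordinates R X + t. Camera axes: x right, y down, z forward; pixel columns grow to the right and rows downward; lengths in m; the calibration is good to about 2 mm. A picture is of the moment at which its call begins: read the wrist's pose just before it. camera_params takes no time and is no camera call; for the wrist camera it gives the pose at the moment of the call.
- close_job(): hands the job in; it is judged then, once.
The state is a dict: "time_s": time; "q": joint angles; "qvel": joint speeds; "joint_efforts": joint torques, N m; "position": TCP position; "tool_rot": TCP orientation; "ft_force": force on the tool from outside, world axes, zero at the start; "wrist_torque": the same for the moment, N m; "grip_width": finger opening in m; "gripper_force": force on a finger pad.
Only numpy, scipy, OpenCV 4.12 (cv2) and the standard library are available. Lean on these libraries where they do the work, as an engineer would, in place of code of your own. Each camera call takes 0.05 s, during which the arm holds its last target. There are 200 camera calls.

## Task

The salt and pepper mills have just been refilled: slide each head fully down over the steel shaft of the mill of its own colour, and put both closed mills and all the spice jars that are out upright into the rack, each in the bay with the label of its colour. The mills are full to the brim, so do not lift or tip a mill until its head is on, and keep them upright; the jars are glass, so set them down and never let them drop. Leave the other things on the worktop where they are.

Things in the scene. Friction and masses are not known exactly. Their poses are not given: they have to be found in the camera images.
- rack: brown wooden rack, fixed, 486 mm long: a row of six open bays along its own y (80 mm pitch), each 74 by 74 mm inside, floor 12 mm above the worktop; partitions and robot-side rail rise 34 mm above the worktop. Behind the bays (own +x) a rail 44 mm deep, 34 mm high carries the labels. Origin on the worktop under the middle of the bays, z up
- slot_red (a point): centre of the floor of the bay that carries the red label, a sloping plain red plaque 62 by 34 mm fixed on the rail behind the bay, its top edge 49 mm above the worktop (which bay it is differs from start to start; things stood there have their underside at this point); axes parallel to the rack's
- slot_yellow (a point): centre of the floor of the bay that carries the yellow label, a sloping plain yellow plaque 62 by 34 mm fixed on the rail behind the bay, its top edge 49 mm above the worktop (which bay it is differs from start to start; things stood there have their underside at this point); axes parallel to the rack's
- slot_green (a point): centre of the floor of the bay that carries the green label, a sloping plain green plaque 62 by 34 mm fixed on the rail behind the bay, its top edge 49 mm above the worktop (which bay it is differs from start to start; things stood there have their underside at this point); axes parallel to the rack's
- slot_blue (a point): centre of the floor of the bay that carries the blue label, a sloping plain blue plaque 62 by 34 mm fixed on the rail behind the bay, its top edge 49 mm above the worktop (which bay it is differs from start to start; things stood there have their underside at this point); axes parallel to the rack's
- slot_black (a point): centre of the floor of the bay that carries the black label, a sloping plain black plaque 62 by 34 mm fixed on the rail behind the bay, its top edge 49 mm above the worktop (which bay it is differs from start to start; things stood there have their underside at this point); axes parallel to the rack's
- slot_white (a point): centre of the floor of the bay that carries the white label, a sloping plain white plaque 62 by 34 mm fixed on the rail behind the bay, its top edge 49 mm above the worktop (which bay it is differs from start to start; things stood there have their underside at this point); axes parallel to the rack's
- jar_red: closed glass spice jar with red band and red screw cap, a straight squat cylinder 62 mm across, 68 mm tall, 0.15 to 0.31 kg; origin at centre of underside, z up. Stands upright on the worktop; may be absent (None)
- jar_yellow: closed glass spice jar with yellow band and yellow screw cap, a straight squat cylinder 62 mm across, 68 mm tall, 0.15 to 0.31 kg; origin at centre of underside, z up. Stands upright on the worktop; may be absent (None)
- jar_green: closed glass spice jar with green band and green screw cap, a straight squat cylinder 62 mm across, 68 mm tall, 0.15 to 0.31 kg; origin at centre of underside, z up. Stands upright on the worktop; may be absent (None)
- jar_blue: closed glass spice jar with blue band and blue screw cap, a straight squat cylinder 62 mm across, 68 mm tall, 0.15 to 0.31 kg; origin at centre of underside, z up. Stands upright on the worktop; may be absent (None)
- mill_black: black salt or pepper mill, full and open, standing: foot 58 mm across up to 16 mm, tapering to 50 mm at 26 mm, straight 50 mm cylinder from 26 mm to the rim at 88 mm. A round steel shaft 8 mm thick with domed tip rises on the axis from the rim to 122 mm. 0.26 to 0.40 kg. Origin at centre of underside, z up along the axis
- head_black: push-on head of the black mill, standing: 46 mm cylinder up to 44 mm, closed round top at 54 mm, steel button to 60 mm; 60 g. A bore 12 mm wide, 44 mm deep in its underside slides freely over the mill's shaft; fully home its underside rests on the rim, 88 mm above the mill's origin, and only weight and shaft hold it there. Origin at centre of underside, z up
- mill_white: white salt or pepper mill, full and open, standing: foot 58 mm across up to 16 mm, tapering to 50 mm at 26 mm, straight 50 mm cylinder from 26 mm to the rim at 88 mm. A round steel shaft 8 mm thick with domed tip rises on the axis from the rim to 122 mm. 0.26 to 0.40 kg. Origin at centre of underside, z up along the axis
- head_white: push-on head of the white mill, standing: 46 mm cylinder up to 44 mm, closed round top at 54 mm, steel button to 60 mm; 60 g. A bore 12 mm wide, 44 mm deep in its underside slides freely over the mill's shaft; fully home its underside rests on the rim, 88 mm above the mill's origin, and only weight and shaft hold it there. Origin at centre of underside, z up
- ramekin: small white ceramic bowl, 60 mm across, 36 mm high, a bystander; origin at centre of underside
- mug: blue mug, 80 mm across plus its handle, 90 mm high, a bystander; origin at centre of underside
- spatula: flat wooden spatula, 220 mm long, 10 mm thick, a bystander, lying behind the rack; origin under its middle
- honey: amber honey jar with brass lid, 72 mm across, 85 mm tall, a bystander; origin at centre of underside
- brush: pastry brush, 190 mm, a bystander; origin under its middle
Not all that is in view belongs to the job. Leave any purple look-alike of the jar_green alone.

How it is judged (in metres and radians):
On the way:
1. both mills are closed: each head is fully home over the shaft of the mill of its own colour (horizontal distance between head_black and mill_black below 0.006 m and z of head_black in the frame of mill_black between 0.083 and 0.0915 m and angle between the z axis of head_black and the z axis of mill_black, either way round below 0.12 rad and horizontal distance between head_white and mill_white below 0.006 m and z of head_white in the frame of mill_white between 0.083 and 0.0915 m and angle between the z axis of head_white and the z axis of mill_white, either way round below 0.12 rad), for 0.2 s.
At the end, for the whole second after the job is handed in: Each head sits on its own mill (axis within 6 mm, underside within 3.5 mm of the rim, within 0.12 rad of the mill's axis); each mill and each jar that is there stands upright (within 0.08 rad) and at rest on the floor of the bay with the label of its colour, within 14 mm of the bay's centre (all of step 1 and horizontal distance between mill_black and slot_black below 0.014 m and z of mill_black in the frame of slot_black between -0.004 and 0.005 m and angle between each of mill_black, mill_white, jar_red, jar_yellow, jar_green, jar_blue's own z axis and vertical below 0.08 rad and linear speed of each of mill_black, mill_white, jar_red, jar_yellow, jar_green, jar_blue below 0.03 m/s and horizontal distance between mill_white and slot_white below 0.014 m and z of mill_white in the frame of slot_white between -0.004 and 0.005 m and horizontal distance between jar_red and slot_red below 0.014 m and z of jar_red in the frame of slot_red between -0.004 and 0.005 m and horizontal distance between jar_yellow and slot_yellow below 0.014 m and z of jar_yellow in the frame of slot_yellow between -0.004 and 0.005 m and horizontal distance between jar_green and slot_green below 0.014 m and z of jar_green in the frame of slot_green between -0.004 and 0.005 m and horizontal distance between jar_blue and slot_blue below 0.014 m and z of jar_blue in the frame of slot_blue between -0.004 and 0.005 m); the robot touches nothing.
It fails at once if a full mill is lifted more than 30 mm off the worktop without its head ((height (world z) of mill_black above 0.03 m and not (horizontal distance between head_black and mill_black below 0.015 m and z of head_black in the frame of mill_black below 0.105 m)) or (height (world z) of mill_white above 0.03 m and not (horizontal distance between head_white and mill_white below 0.015 m and z of head_white in the frame of mill_white below 0.105 m))).
It fails at once if a mill is tipped more than 0.6 rad and spills (angle between any of mill_black, mill_white's own z axis and vertical above 0.6 rad).
It fails at once if a glass jar is dropped (falls freely at over 1.2 m/s, some 7 cm) ((linear speed of jar_red above 1.2 m/s and contact force between the fingers and jar_red below 0.3 N) or (linear speed of jar_yellow above 1.2 m/s and contact force between the fingers and jar_yellow below 0.3 N) or (linear speed of jar_green above 1.2 m/s and contact force between the fingers and jar_green below 0.3 N) or (linear speed of jar_blue above 1.2 m/s and contact force between the fingers and jar_blue below 0.3 N)).
It fails at once if the ramekin, mug, spatula, honey jar or brush is moved more than 4 cm (distance of any of ramekin, mug, spatula, honey, brush from where it was at the start of the episode above 0.04 m).
It fails at once if the ramekin, mug or honey jar is knocked over (angle between any of ramekin, mug, honey's own z axis and vertical above 0.5 rad).
Of jar_red, jar_yellow, jar_green, jar_blue only 2 to 4 are there at a start; the rules pass over those that are not, and their reading is None.
At some moment in a run one of jar_red, jar_yellow, jar_green, jar_blue may be knocked a few centimetres aside while the robot is not near it.
It also fails if it takes over 210 s, if anything falls off the work surface, if the arm or the gripper's body presses on something with over 40 N, if the wrist force passes 120 N, or if a joint passes its speed limit or range.

## Working session

There is one attempt and no reset: what is moved stays moved. The work goes in short steps, Python scripts to look and compute and a shell command to move; the robot and the scene stay as the last step left them, time stands still between calls to the robot, and variables do not carry over. Pictures are saved under pics/ and viewed, at most 14 in all, crops included, and the job is handed in when it is done.

```bash
ls; mkdir -p pics; python3 - <<'E'
from rig import *
import cv2, numpy as np
print(observe(), grasp_offset)
for n in("scene","top"):
    im,d=get_image(n); np.savez(f"{n}.npz",im=im,d=d,**camera_params(n)); cv2.imwrite(f"pics/{n}0.png",im[:,:,::-1]); print(n,camera_params(n))
E
```

```text
pics
{'time_s': 0.0, 'q': array([-7.87418187e+01,  2.18418507e+01,  7.43855397e+01,  9.72100305e-04,
        8.38600711e+01, -1.23357213e+01]), 'qvel': array([-0.00745777,  0.00764657,  0.03475769,  0.05839898, -0.0574724 ,
        0.0407402 ]), 'joint_efforts': array([-3.13287797e-03, -4.48470032e+01, -2.31281376e+01, -3.68446335e-04,
        4.74664557e-03, -1.72735793e-05]), 'position': array([ 0.22008   , -0.50371643,  0.2306991 ]), 'tool_rot': array([[ 9.16406109e-01,  4.00249627e-01, -2.81472940e-04],
       [ 4.00249579e-01, -9.16404945e-01,  1.50041053e-03],
       [ 3.42595562e-04, -1.48764480e-03, -9.99998835e-01]]), 'ft_force': array([-0.07425615,  0.16865495,  0.35168301]), 'wrist_torque': array([-0.00324586,  0.06520317,  0.01743727]), 'gripper_force': 0.0, 'grip_width': 0.08549665912656115} 0.0187
scene {'K': array([[517.6258279 ,   0.        , 326.02630002],
       [  0.        , 517.6258279 , 238.01055787],
       [  0.        ,   0.        ,   1.        ]]), 'R': array([[ 0.59214632,  0.8055115 ,  0.02267045],
       [ 0.43417324, -0.29521573, -0.85108241],
       [-0.678864  ,  0.51380822, -0.52454245]]), 't': array([-0.3298302 , -0.18652174,  1.61390437])}
top {'K': array([[557.20387836,   0.        , 317.84931933],
       [  0.        , 557.20387836, 243.23171121],
       [  0.        ,   0.        ,   1.        ]]), 'R': array([[-0.02526307, -0.99968004, -0.00126383],
       [-0.99152922,  0.02521817, -0.1274121 ],
       [ 0.12740321, -0.0019657 , -0.99184906]]), 't': array([-0.01194179,  0.56531366,  1.28153965])}
```

View pics/top0.png

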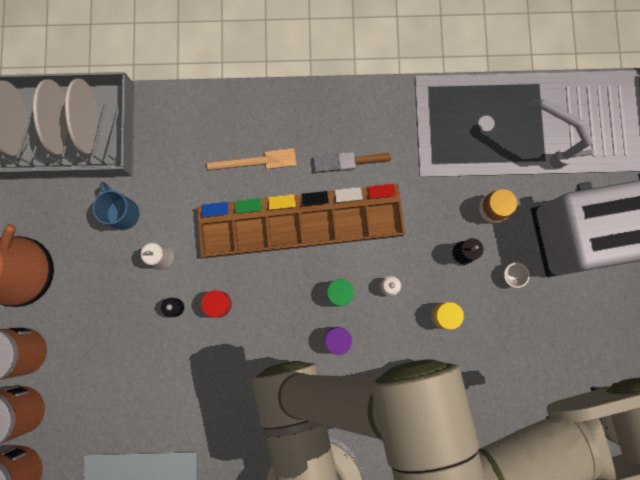

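View pics/scene0.png

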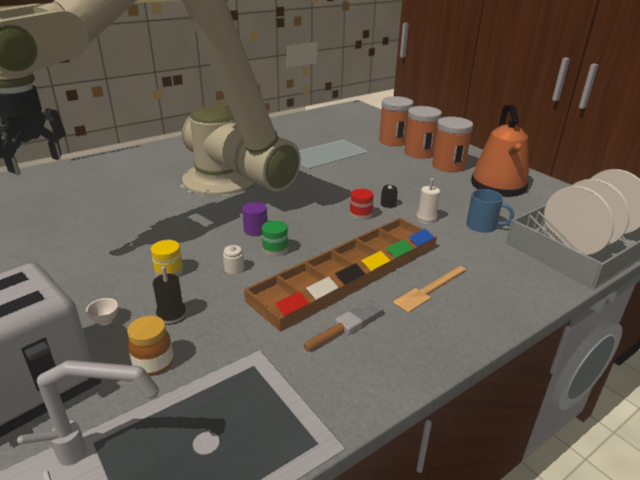

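The top view shows three jars: red (216,304), green (341,292) and yellow (449,316). The purple decoy is at (338,341). The white mill is at (155,256) with its head at (391,286), and the black mill is at (468,251) with its head at (173,308). The rack labels run left to right blue, green, yellow, black, white, red, and there's no blue jar. The scene view agrees.

```bash
cat > h.py <<'E'
import numpy as np, cv2
from rig import *
from scipy.spatial.transform import Rotation as Ro
def world(d,P,):
    v,u=np.mgrid[:480,:640]; K=P["K"]
    c=np.stack([(u-K[0,2])/K[0,0]*d,(v-K[1,2])/K[1,1]*d,d],-1)
    return (c-P["t"])@P["R"]
def ray(u,v,z,P):
    r=P["R"].T@np.linalg.solve(P["K"],[u,v,1.]); o=-P["R"].T@P["t"]
    return o+r*(z-o[2])/r[2]
def down(yaw,tilt=0):
    "tool down; y (closing) axis at world angle yaw deg; tilt about y"
    a=np.radians(yaw); y=np.array([np.cos(a),np.sin(a),0]); z=np.array([0,0,-1.])
    R=np.stack([np.cross(y,z),y,z],1)
    return R@Ro.from_euler('y',tilt,degrees=True).as_matrix()
def go(p,R=None):
    "print shift/turn fractions to TCP p"
    s=observe(); T=s["tool_rot"]; R=T if R is None else R
    print("shift",np.round(T.T@(np.array(p)-s["position"])/.5,4),"turn",np.round(Ro.from_matrix(T.T@R).as_rotvec()/np.pi,4),"mm",np.round(1000*np.linalg.norm(np.array(p)-s["position"])))
E
cat > m.py <<'E'
from h import *
seeds=dict(jr=(216,304,.068),jg=(341,292,.068),jy=(449,316,.068),pur=(338,341,.068),hw=(391,286,.06),hb=(173,308,.06),mw=(155,256,.088),mb=(468,251,.088),ram=(516,275,.036),honey=(500,205,.085),mug=(116,210,.09))
for cam in("top","scene"):
    Z=np.load(cam+".npz"); P={k:Z[k] for k in("K","R","t")}; W=world(Z["d"],P)
    if cam=="top": W0=W
    for n,(u,v,h) in seeds.items():
        g=ray(u,v,h,{k:np.load("top.npz")[k] for k in("K","R","t")})
        near=(np.hypot(*(W[...,:2]-g[:2]).transpose(2,0,1))<.045)&(Z["d"]>0)
        lo=h-.012 if n[0]=='h' and len(n)==2 else h-.007
        m=near&(W[...,2]>lo)&(W[...,2]<h+.006); p=W[m]
        if len(p)<5: print(cam,n,"few");continue
        (c,r)=cv2.minEnclosingCircle(p[:,:2].astype(np.float32))
        print(cam,n,"seed",np.round(g[:2],3),"cen",np.round(c,4),"r",round(r,4),"med",np.round(np.median(p,0),4),len(p))
    if cam=="top":
        hsv=cv2.cvtColor(Z["im"],cv2.COLOR_RGB2HSV)
        x=W[...,2]; m=((x>.028)&(x<.04)&(hsv[...,0]<20)&(hsv[...,1]>100)).astype(np.uint8); m[:175]=0;m[260:]=0;m[:,:190]=0;m[:,410:]=0
        p=W[m>0][:,:2].astype(np.float32); print("rack rect",cv2.minAreaRect(p*1000),len(p))
    	
E
python3 m.py; python3 - <<'E'
from h import *
P={k:np.load("top.npz")[k] for k in("K","R","t")}
for n,u,v in(("blue",215,210),("green",248.5,206),("yellow",281.5,202),("black",315,198.5),("white",348,195),("red",381,191)): print(n,ray(u,v,.041,P)[:2])
print("corners",[ray(u,v,.034,P)[:2].round(4) for u,v in((201,257),(403,235))])
E
```

```text
top jr seed [0.427 0.209] cen [0.4283 0.2143] r 0.0312 med [0.4277 0.2137 0.0669] 567
top jg seed [ 0.447 -0.076] cen [ 0.4472 -0.0737] r 0.0307 med [ 0.4473 -0.0735  0.0673] 564
top jy seed [ 0.387 -0.319] cen [ 0.3876 -0.3207] r 0.0314 med [ 0.3873 -0.3198  0.0679] 575
top pur seed [ 0.337 -0.066] cen [ 0.3371 -0.0654] r 0.031 med [ 0.3373 -0.0656  0.0671] 571
top hw seed [ 0.458 -0.192] cen [ 0.4605 -0.1919] r 0.0214 med [ 0.4607 -0.192   0.0539] 235
top hb seed [0.421 0.309] cen [0.4236 0.3208] r 0.0204 med [0.4236 0.32   0.0531] 228
top mw seed [0.538 0.343] cen [0.544  0.3525] r 0.0253 med [0.5431 0.3508 0.0865] 361
top mb seed [ 0.532 -0.366] cen [ 0.5373 -0.3746] r 0.0257 med [ 0.5354 -0.3735  0.0885] 359
top ram seed [ 0.478 -0.489] cen [ 0.4775 -0.49  ] r 0.0305 med [ 0.4793 -0.4961  0.0354] 175
top honey seed [ 0.636 -0.446] cen [ 0.6423 -0.4524] r 0.0323 med [ 0.6415 -0.4519  0.0849] 591
top mug seed [0.646 0.433] cen [0.6522 0.4459] r 0.0391 med [0.6353 0.4239 0.0883] 115
rack rect ((621.7444458007812, 14.776763916015625), (125.94392395019531, 486.2545166015625), 5.14166
[... 582 characters left out ...]
eed [0.538 0.343] cen [0.5476 0.3506] r 0.0281 med [0.5508 0.3461 0.0872] 150
scene mb seed [ 0.532 -0.366] cen [ 0.5397 -0.3753] r 0.0266 med [ 0.5454 -0.3791  0.088 ] 356
scene ram seed [ 0.478 -0.489] cen [ 0.4817 -0.4888] r 0.0319 med [ 0.4743 -0.4922  0.034 ] 268
scene honey seed [ 0.636 -0.446] cen [ 0.6453 -0.4541] r 0.0328 med [ 0.6493 -0.4554  0.0847] 798
scene mug seed [0.646 0.433] cen [0.6499 0.4392] r 0.0423 med [0.6516 0.4224 0.0866] 102
blue [0.6499593  0.21590366]
green [0.6575904  0.13626956]
yellow [0.66526488 0.05768864]
black [ 0.67170974 -0.02218698]
white [ 0.67819453 -0.10098985]
red [ 0.6859046  -0.17995766]
corners [array([0.5393, 0.2505]), array([ 0.5797, -0.2287])]
```

The heights and radii match the given sizes. The rack is yawed about 5.1° with its bay origin at about (0.603, 0.013). First I'll move over the white head.

```bash
python3 -c "
from h import *
go([.4605,-.192,.2],down(0))"
```

```text
shift [ 0.6902 -0.3789  0.0622] turn [-3.000e-04 -3.000e-04 -3.689e-01] mm 395.0
```

```bash
python3 -m handwheel '[[[0.69,-0.379,0.062],[0,0,-0.369]],[[0.69,-0.379,0.062],[0,0,-0.369]],[[0.69,-0.379,0.062],[0,0,-0.369]],[[0.69,-0.379,0.062],[0,0,-0.369]],[[0.69,-0.379,0.062],[0,0,-0.369]],[[0.69,-0.379,0.062],[0,0,-0.369]],[[0.69,-0.379,0.062],[0,0,-0.369]],[[0.69,-0.379,0.062],[0,0,-0.369]],[[0.69,-0.379,0.062],[0,0,-0.369]],[[0.69,-0.379,0.062],[0,0,-0.369]]]' 1 40; python3 - <<'E'
from h import *
print(observe()["q"])
im,d=get_image("wrist"); np.savez("w1.npz",im=im,d=d,**camera_params("wrist")); cv2.imwrite("pics/w1.png",im[:,:,::-1]); P=camera_params("wrist"); print(P)
s=observe(); print("cam in tool",s["tool_rot"].T@(-P["R"].T@P["t"]-s["position"]), (P["R"]@s["tool_rot"]).round(3))
E
```

```text
time_s: 1.1
position: [0.4606, -0.1915, 0.2]
tool_rot: [[-0.002, 1.0, -0.001], [1.0, 0.002, 0.0], [0.0, -0.001, -1.0]]
ft_force: [0.0, -0.0, -0.5]
grip_width: 0.0854
gripper_force: 0.0
[-3.61926785e+01  1.82637708e+01  8.53463425e+01 -1.59597551e-02
  7.64348303e+01 -3.62909938e+01]
{'K': array([[385.84717259,   0.        , 320.361801  ],
       [  0.        , 385.84717259, 238.25013877],
       [  0.        ,   0.        ,   1.        ]]), 'R': array([[ 9.99998272e-01,  2.86024072e-04, -1.83685319e-03],
       [ 7.66898453e-04, -9.63567310e-01,  2.67464861e-01],
       [-1.69343030e-03, -2.67465808e-01, -9.63565864e-01]]), 't': array([-0.45898233, -0.21204146,  0.29662878])}
cam in tool [ 0.06756669 -0.00068685 -0.14153048] [[ 0.     1.     0.001]
 [-0.964  0.001 -0.267]
 [-0.267 -0.001  0.964]]
```

View pics/w1.png

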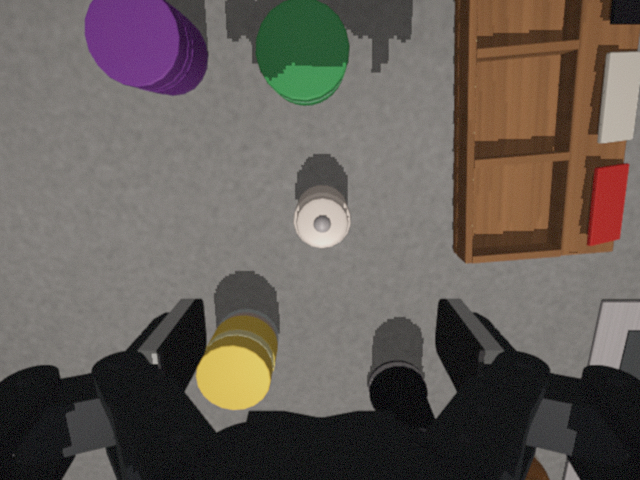

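The white head's button is at (322,224) and the fingers are at the bottom corners. I'll compute the button position and the descent.

```bash
python3 - <<'E'
from h import *
Z=np.load("w1.npz"); P={k:Z[k] for k in("K","R","t")}
hsv=cv2.cvtColor(Z["im"],cv2.COLOR_RGB2HSV)
print("button",ray(322,224,.06,P))
W=world(Z["d"],P); m=(W[...,2]>.045)&(np.hypot(W[...,0]-.46,W[...,1]+.192)<.035); p=W[m]; print(cv2.minEnclosingCircle(p[:,:2].astype(np.float32)),p[:,2].max(),len(p))
for n,h,x,y in(("mb",.088,.5373,-.3746),("jy",.068,.3876,-.3207),("jg",.068,.447,-.074)):
  m=(abs(W[...,2]-h)<.006)&(np.hypot(W[...,0]-x,W[...,1]-y)<.04); p=W[m]; print(n,cv2.minEnclosingCircle(p[:,:2].astype(np.float32)),len(p))
go([.4605,-.192,.009],down(0))
E
```

```text
button [ 0.46037684 -0.19194643  0.06      ]
((0.46016186475753784, -0.18056854605674744), 0.03307801112532616) 0.2988767144435558 26563
mb ((0.5381816625595093, -0.3526208996772766), 0.00848804134875536) 98
jy ((0.3874492943286896, -0.3207729458808899), 0.031571682542562485) 3942
jg ((0.44749221205711365, -0.07389844208955765), 0.031121740117669106) 7538
shift [0.0008 0.0007 0.3823] turn [-0.0002 -0.     -0.    ] mm 191.0
```

```bash
python3 -m handwheel '[[[0.0005,0.0005,0.1],[0,0,0]],[[0.0005,0.0005,0.2],[0,0,0]],[[0.0005,0.0005,0.28],[0,0,0]],[[0.0005,0.0005,0.34],[0,0,0]],[[0.0005,0.0005,0.38],[0,0,0]],[[0.0005,0.0005,0.382],[0,0,0]],[[0.0005,0.0005,0.382],[0,0,0]]]' 1 20 && python3 -m handwheel '[[[0,0,0],[0,0,0]],[[0,0,0],[0,0,0]],[[0,0,0],[0,0,0]],[[0,0,0],[0,0,0]],[[0,0,0],[0,0,0]],[[0,0,0],[0,0,0]]]' 0 20
```

```text
time_s: 1.85
position: [0.4605, -0.1931, 0.0097]
tool_rot: [[0.002, 1.0, 0.0], [1.0, -0.002, -0.0], [-0.0, 0.0, -1.0]]
ft_force: [1.1, 0.0, -0.1]
grip_width: 0.0854
gripper_force: 0.0
time_s: 2.45
position: [0.461, -0.1923, 0.0104]
tool_rot: [[-0.0, 1.0, 0.001], [1.0, 0.0, -0.001], [-0.001, 0.001, -1.0]]
ft_force: [-1.3, -1.0, 7.0]
grip_width: 0.0463
gripper_force: 19.7
```

```bash
python3 -m handwheel '[[[0,0,-0.04],[0,0,0]],[[0,0,-0.12],[0,0,0]],[[0,0,-0.22],[0,0,0]],[[0,0,-0.32],[0,0,0]],[[0,0,-0.4],[0,0,0]],[[0,0,-0.44],[0,0,0]],[[0,0,-0.44],[0,0,0]]]' 0 20 ; python3 -c "
from h import *
go([.544,.25,.23],down(0))"
```

```text
time_s: 3.15
position: [0.4614, -0.1924, 0.2325]
tool_rot: [[-0.0, 1.0, 0.005], [1.0, 0.0, -0.004], [-0.004, 0.005, -1.0]]
ft_force: [0.9, -0.3, -2.1]
grip_width: 0.0462
gripper_force: 20.9
shift [0.8848 0.1656 0.0024] turn [0.0017 0.0012 0.0001] mm 450.0
```

```bash
python3 -m handwheel '[[[0.08,0.015,0],[0,0,0]],[[0.17,0.03,0],[0,0,0]],[[0.27,0.05,0],[0,0,0]],[[0.37,0.07,0],[0,0,0]],[[0.47,0.088,0],[0,0,0]],[[0.57,0.107,0],[0,0,0]],[[0.67,0.125,0],[0,0,0]],[[0.77,0.144,0],[0,0,0]],[[0.85,0.159,0],[0,0,0]],[[0.885,0.166,0],[0,0,0]]]' 0 20 &&  python3 -m handwheel '[[[0,0,0],[0,0,0]],[[0,0,0],[0,0,0]],[[0,0,0],[0,0,0]]]' 0 20; python3 - <<'E'
from h import *
s=observe();print(s["q"],s["grip_width"])
im,d=get_image("wrist"); np.savez("w2.npz",im=im,d=d,**camera_params("wrist")); cv2.imwrite("pics/w2.png",im[:,:,::-1])
E
```

```text
time_s: 4.15
position: [0.5429, 0.2542, 0.2274]
tool_rot: [[-0.004, 1.0, -0.003], [1.0, 0.004, 0.0], [0.0, -0.003, -1.0]]
ft_force: [-0.3, -0.7, -0.8]
grip_width: 0.0462
gripper_force: 20.9
time_s: 4.45
position: [0.5434, 0.2493, 0.2289]
tool_rot: [[0.001, 1.0, -0.001], [1.0, -0.001, -0.0], [-0.0, -0.001, -1.0]]
ft_force: [-0.2, -0.3, -0.4]
grip_width: 0.0463
gripper_force: 20.9
[ 1.33192201e+01  2.68107108e+01  6.65036744e+01 -1.14048352e-02
  8.67509697e+01  1.33767813e+01] 0.04633443927003575
```

View pics/w2.png

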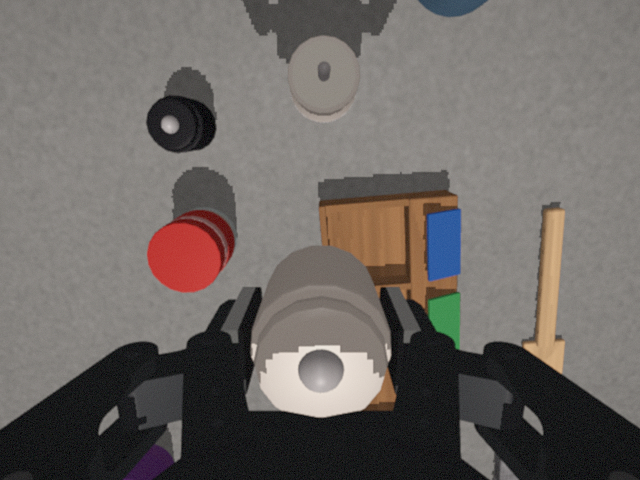

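The rim is centred near (323,75) with the shaft tip at (324,70), and the held head's button is at (320,371). I'll measure both.

```bash
python3 - <<'E'
from h import *
Z=np.load("w2.npz"); P={k:Z[k] for k in("K","R","t")}; W=world(Z["d"],P); s=observe()
def circ(z,tol,x,y,r):
    m=(abs(W[...,2]-z)<tol)&(np.hypot(W[...,0]-x,W[...,1]-y)<r); p=W[m]
    print(z,cv2.minEnclosingCircle(p[:,:2].astype(np.float32)),np.median(p,0).round(4),len(p))
circ(.088,.005,.544,.3525,.04); circ(.119,.008,.544,.3525,.03); circ(.053,.008,.4236,.3208,.03);circ(.068,.005,.428,.214,.04)
print("tip ray",ray(324,68,.121,P))
# held head button
bz=np.median(W[365:378,314:327].reshape(-1,3),0); print("button top",bz, "tcp",s["position"],"rel",s["tool_rot"].T@(bz-s["position"]))
go([.544,.3525,.20],down(0))
E
```

```text
0.088 ((0.5444788336753845, 0.35362839698791504), 0.025020398199558258) [0.5443 0.3536 0.0877] 4212
0.119 ((0.5447571873664856, 0.35326653718948364), 0.004040007945150137) [0.5448 0.3528 0.1197] 164
0.053 ((0.42427805066108704, 0.32200318574905396), 0.020353319123387337) [0.4258 0.3223 0.0533] 2140
0.068 ((0.4293804466724396, 0.21524177491664886), 0.031235026195645332) [0.4297 0.2165 0.0673] 4148
tip ray [0.54475133 0.35321342 0.121     ]
button top [0.54267127 0.25235508 0.27672155] tcp [0.54350166 0.24929359 0.22912871] rel [ 0.00304623 -0.00086171 -0.04759326]
shift [0.2064 0.0008 0.0582] turn [-0.0002  0.0001 -0.0004] mm 107.0
```

```bash
python3 -c "
from h import *
go([.5455,.353,.14],down(0))"
```

```text
shift [0.2075 0.0038 0.1782] turn [-0.0002  0.0001 -0.0004] mm 137.0
```

```bash
python3 -m handwheel '[[[0.09,0.002,0],[0,0,0]],[[0.18,0.004,0],[0,0,0]],[[0.2075,0.004,0.05],[0,0,0]],[[0.2075,0.004,0.11],[0,0,0]],[[0.2075,0.004,0.15],[0,0,0]],[[0.2075,0.004,0.178],[0,0,0]],[[0.2075,0.004,0.178],[0,0,0]],[[0.2075,0.004,0.178],[0,0,0]],[[0.2075,0.004,0.178],[0,0,0]]]' 0 20; python3 - <<'E'
from h import *
s=observe()
im,d=get_image("wrist"); P=camera_params("wrist");W=world(d,P); cv2.imwrite("pics/w3.png",im[240:,160:480,::-1])
m=(W[...,2]<.095)&(W[...,2]>.082)&(np.hypot(W[...,0]-.544,W[...,1]-.353)<.05);print(m.sum(),s["position"])
go([.5455,.353,.14],down(0))
E
```

```text
time_s: 5.4
position: [0.5462, 0.354, 0.1417]
tool_rot: [[0.0, 1.0, 0.002], [1.0, -0.0, 0.001], [0.001, 0.002, -1.0]]
ft_force: [-0.6, 0.7, -0.6]
grip_width: 0.0463
gripper_force: 20.9
2466 [0.54615502 0.35401552 0.14165613]
shift [-0.0022 -0.0011  0.0032] turn [ 0.0006 -0.0003 -0.0001] mm 2.0
```

View pics/w3.png

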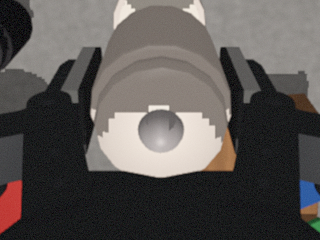

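The crop shows the head held upright above the white mill's rim. I'll lower it slowly.

```bash
python3 -m handwheel '[[[-0.0012,-0.0006,0.01],[0,0,0]],[[-0.0012,-0.0006,0.02],[0,0,0]],[[-0.0012,-0.0006,0.03],[0,0,0]],[[-0.0012,-0.0006,0.036],[0,0,0]],[[-0.0012,-0.0006,0.036],[0,0,0]],[[-0.0012,-0.0006,0.036],[0,0,0]]]' 0 20
```

```text
time_s: 6.05
position: [0.5453, 0.3537, 0.1223]
tool_rot: [[-0.0, 1.0, 0.0], [1.0, 0.0, -0.0], [-0.0, 0.0, -1.0]]
ft_force: [-0.0, -0.5, -0.3]
grip_width: 0.0465
gripper_force: 20.9
```

```bash
python3 -m handwheel '[[[0,0,0.012],[0,0,0]],[[0,0,0.024],[0,0,0]],[[0,0,0.036],[0,0,0]],[[0,0,0.044],[0,0,0]],[[0,0,0.046],[0,0,0]],[[0,0,0.046],[0,0,0]],[[0,0,0.046],[0,0,0]]]' 0 20
```

```text
time_s: 6.75
position: [0.5454, 0.3537, 0.0996]
tool_rot: [[-0.0, 1.0, 0.0], [1.0, 0.0, 0.0], [0.0, 0.0, -1.0]]
ft_force: [0.8, -0.3, -0.5]
grip_width: 0.046
gripper_force: 20.9
```

```bash
python3 -m handwheel '[[[0,0,0],[0,0,0]],[[0,0,0],[0,0,0]],[[0,0,0],[0,0,0]],[[0,0,0],[0,0,0]],[[0,0,-0.03],[0,0,0]],[[0,0,-0.1],[0,0,0]],[[0,0,-0.2],[0,0,0]],[[-0.06,-0.22,-0.2],[0,0,0]],[[-0.06,-0.24,-0.2],[0,0,0]],[[-0.06,-0.24,-0.2],[0,0,0]]]' 1 20;  python3 - <<'E'
from h import *
im,d=get_image("wrist"); P=camera_params("wrist");W=world(d,P); cv2.imwrite("pics/w4.png",im[:,:,::-1])
def circ(z,tol,x,y,r):
    m=(abs(W[...,2]-z)<tol)&(np.hypot(W[...,0]-x,W[...,1]-y)<r); p=W[m]
    if len(p): print(z,cv2.minEnclosingCircle(p[:,:2].astype(np.float32)),np.median(p,0).round(4),len(p))
circ(.053,.008,.4236,.3208,.03);circ(.068,.005,.428,.214,.04);circ(.141,.008,.5448,.353,.03);circ(.148,.003,.5448,.353,.03)
print(observe()["position"])
go([.4243,.3220,.0095],down(0))
E
```

```text
time_s: 7.75
position: [0.4219, 0.3229, 0.1998]
tool_rot: [[-0.001, 1.0, -0.001], [1.0, 0.001, -0.0], [-0.0, -0.001, -1.0]]
ft_force: [-0.2, -0.3, -0.7]
grip_width: 0.0852
gripper_force: 0.0
0.053 ((0.4216448962688446, 0.32285842299461365), 0.020840143784880638) [0.4215 0.3237 0.0531] 2079
0.068 ((0.42706185579299927, 0.21542079746723175), 0.03131839260458946) [0.4267 0.2172 0.0671] 4097
0.141 ((0.5417918562889099, 0.3537040054798126), 0.020740531384944916) [0.5393 0.3552 0.1407] 4709
0.148 ((0.5421671271324158, 0.35030126571655273), 0.003589302534237504) [0.5417 0.3541 0.1461] 246
[0.42006555 0.32276051 0.2000661 ]
shift [-0.0014  0.0091  0.3811] turn [-0.0005  0.0001  0.0006] mm 191.0
```

View pics/w4.png

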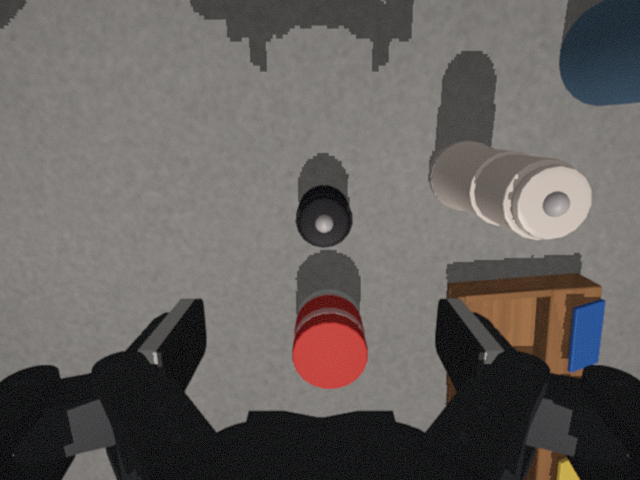

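The white head is home with its top at 0.148 m. The black head's button is at (324,224), so I'll descend on it.

```bash
python3 -c "
from h import *
go([.424,.322,.0095],down(0))"; python3 -m handwheel '[[[-0.001,0.007,0.1],[0,0,0]],[[-0.001,0.007,0.2],[0,0,0]],[[-0.001,0.007,0.28],[0,0,0]],[[-0.001,0.007,0.34],[0,0,0]],[[-0.001,0.007,0.37],[0,0,0]],[[-0.001,0.007,0.381],[0,0,0]],[[-0.001,0.007,0.381],[0,0,0]],[[-0.001,0.007,0.381],[0,0,0]]]' 1 20 && python3 -m handwheel '[[[0,0,0],[0,0,0]],[[0,0,0],[0,0,0]],[[0,0,0],[0,0,0]],[[0,0,0],[0,0,0]],[[0,0,0],[0,0,0]],[[0,0,0],[0,0,0]]]' 0 20
```

```text
shift [-0.0014  0.0085  0.3811] turn [-0.0005  0.0001  0.0006] mm 191.0
time_s: 8.6
position: [0.4294, 0.3234, 0.0097]
tool_rot: [[-0.0, 1.0, 0.002], [1.0, 0.0, 0.001], [0.001, 0.002, -1.0]]
ft_force: [-0.5, -0.2, -0.2]
grip_width: 0.0856
gripper_force: 0.0
time_s: 9.2
position: [0.429, 0.3233, 0.0094]
tool_rot: [[-0.0, 1.0, 0.001], [1.0, 0.0, 0.0], [0.0, 0.001, -1.0]]
ft_force: [-0.8, -0.2, 6.6]
grip_width: 0.0447
gripper_force: 21.2
```

```bash
python3 -m handwheel '[[[0,0,-0.04],[0,0,0]],[[0,0,-0.12],[0,0,0]],[[0,0,-0.22],[0,0,0]],[[0,0,-0.32],[0,0,0]],[[0,0,-0.4],[0,0,0]],[[0,0,-0.44],[0,0,0]],[[0,0,-0.44],[0,0,0]],[[0,0,-0.44],[0,0,0]],[[0,0,-0.44],[0,0,0]]]' 0 20 ; python3 - <<'E'
from h import *
im,d=get_image("wrist"); P=camera_params("wrist");W=world(d,P); s=observe(); print(s["grip_width"],s["position"])
cv2.imwrite("pics/w5.png",im[:,:,::-1]); np.savez("w5.npz",im=im,d=d,**P)
T=(W-s["position"])@s["tool_rot"]
bz=np.median(T[365:378,314:327].reshape(-1,3),0);print(bz)
E
```

```text
time_s: 10.1
position: [0.4282, 0.3228, 0.227]
tool_rot: [[-0.0, 1.0, -0.003], [1.0, 0.0, -0.001], [-0.001, -0.003, -1.0]]
ft_force: [-1.0, 0.9, -0.6]
grip_width: 0.0448
gripper_force: 20.8
0.04484196295002285 [0.42827571 0.32288561 0.22710388]
[ 0.00317082 -0.00086759 -0.04788359]
```

View pics/w5.png

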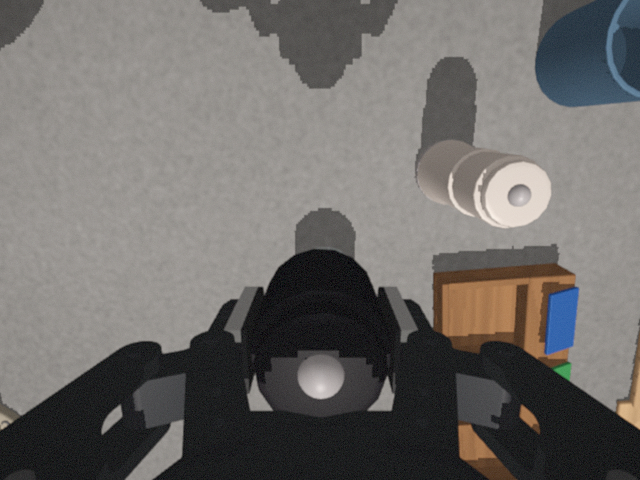

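The black head is held upright, button at (321,377). Next I'll carry it to the black mill.

```bash
python3 -m handwheel '[[[-0.05,0.007,0],[0,0,0]],[[-0.14,0.02,0],[0,0,0]],[[-0.24,0.034,0],[0,0,0]],[[-0.34,0.048,0],[0,0,0]],[[-0.44,0.062,0],[0,0,0]],[[-0.54,0.076,0],[0,0,0]],[[-0.64,0.09,0],[0,0,0]],[[-0.74,0.104,0],[0,0,0]],[[-0.84,0.118,0],[0,0,0]],[[-0.92,0.13,0],[0,0,0]]]' 0 20 && python3 -m handwheel '[[[-0.1,0.015,0],[0,0,0]],[[-0.2,0.03,0],[0,0,0]],[[-0.3,0.045,0],[0,0,0]],[[-0.4,0.06,0],[0,0,0]],[[-0.5,0.075,0],[0,0,0]],[[-0.58,0.086,0],[0,0,0]],[[-0.62,0.086,0],[0,0,0]],[[-0.64,0.086,0],[0,0,0]],[[-0.64,0.086,0],[0,0,0]],[[-0.64,0.086,0],[0,0,0]]]' 0 20 && python3 -m handwheel '[[[0,0,0],[0,0,0]],[[0,0,0],[0,0,0]],[[0,0,0],[0,0,0]],[[0,0,0],[0,0,0]]]' 0 20
cat > mm.py <<'E'
from h import *
import sys
im,d=get_image("wrist"); P=camera_params("wrist");W=world(d,P); s=observe(); print(s["grip_width"],s["position"],s["q"].round(1))
x,y=map(float,sys.argv[2:4]); np.savez(sys.argv[1],im=im,d=d,**P)
for z,tol,r in((.088,.005,.04),(.119,.008,.03)):
    m=(abs(W[...,2]-z)<tol)&(np.hypot(W[...,0]-x,W[...,1]-y)<r); p=W[m]
    if len(p): print(z,cv2.minEnclosingCircle(p[:,:2].astype(np.float32)),np.median(p,0).round(4),len(p))
E
python3 mm.py w6.npz .5373 -.3746
```

```text
time_s: 11.15
position: [0.4935, -0.1393, 0.2277]
tool_rot: [[0.001, 1.0, -0.002], [1.0, -0.001, 0.001], [0.001, -0.002, -1.0]]
ft_force: [0.8, 2.0, -0.7]
grip_width: 0.044
gripper_force: 20.8
time_s: 12.15
position: [0.5372, -0.4557, 0.2286]
tool_rot: [[-0.001, 1.0, -0.0], [1.0, 0.001, 0.001], [0.001, -0.0, -1.0]]
ft_force: [0.6, -0.3, -0.9]
grip_width: 0.0443
gripper_force: 20.8
time_s: 12.55
position: [0.5371, -0.4565, 0.2291]
tool_rot: [[-0.001, 1.0, 0.0], [1.0, 0.001, -0.0], [-0.0, 0.0, -1.0]]
ft_force: [0.5, -0.7, -1.1]
grip_width: 0.0449
gripper_force: 20.8
0.04442927231809765 [ 0.53702336 -0.45658999  0.22897335] [-50.   38.6  45.1   0.   96.4 -50. ]
0.088 ((0.5366530418395996, -0.3750574290752411), 0.02499680034816265) [ 0.537  -0.3748  0.0874] 3959
0.119 ((0.5370020270347595, -0.3754565417766571), 0.003940956201404333) [ 0.537  -0.3752  0.1196] 138
```

```bash
python3 -m handwheel '[[[0.08,0.001,0],[0,0,0]],[[0.15,0.001,0],[0,0,0]],[[0.1645,0.001,0.05],[0,0,0]],[[0.1645,0.001,0.11],[0,0,0]],[[0.1645,0.001,0.15],[0,0,0]],[[0.1645,0.001,0.176],[0,0,0]],[[0.1645,0.001,0.176],[0,0,0]],[[0.1645,0.001,0.176],[0,0,0]],[[0.1645,0.001,0.176],[0,0,0]]]' 0 20; python3 -c "
from h import *
go([.5377,-.3743,.122],down(0))"
```

```text
time_s: 13.5
position: [0.5379, -0.3751, 0.1422]
tool_rot: [[-0.0, 1.0, 0.002], [1.0, 0.0, -0.002], [-0.002, 0.002, -1.0]]
ft_force: [-0.1, -0.5, -0.6]
grip_width: 0.0446
gripper_force: 20.9
shift [ 0.0017 -0.0004  0.0404] turn [0.0006 0.0006 0.    ] mm 20.0
```

```bash
python3 -m handwheel '[[[0.001,0,0.01],[0,0,0]],[[0.001,0,0.02],[0,0,0]],[[0.001,0,0.03],[0,0,0]],[[0.001,0,0.038],[0,0,0]],[[0.001,0,0.038],[0,0,0]],[[0.001,0,0.038],[0,0,0]]]' 0 20
```

```text
time_s: 14.1
position: [0.5375, -0.3741, 0.1218]
tool_rot: [[-0.0, 1.0, -0.0], [1.0, 0.0, 0.0], [0.0, -0.0, -1.0]]
ft_force: [-0.5, -0.0, -0.5]
grip_width: 0.0446
gripper_force: 20.9
```

```bash
python3 -m handwheel '[[[0,0,0.012],[0,0,0]],[[0,0,0.024],[0,0,0]],[[0,0,0.036],[0,0,0]],[[0,0,0.042],[0,0,0]],[[0,0,0.045],[0,0,0]],[[0,0,0.045],[0,0,0]],[[0,0,0.045],[0,0,0]]]' 0 20 && python3 -m handwheel '[[[0,0,0],[0,0,0]],[[0,0,0],[0,0,0]],[[0,0,0],[0,0,0]],[[0,0,0],[0,0,0]],[[0,0,-0.03],[0,0,0]],[[0,0,-0.1],[0,0,0]],[[0,0,-0.2],[0,0,0]],[[0,0,-0.3],[0,0,0]],[[0,0,-0.3],[0,0,0]],[[0,0,-0.3],[0,0,0]]]' 1 20;  python3 - <<'E'
from h import *
im,d=get_image("top"); P=camera_params("top");W=world(d,P); cv2.imwrite("pics/top1.png",im[:,:,::-1]); print(observe()["position"], observe()["q"])
for x,y in((.5373,-.3746),(.544,.353)):
    m=(W[...,2]>.132)&(W[...,2]<.152)&(np.hypot(W[...,0]-x,W[...,1]-y)<.03); p=W[m]
    if len(p): print(cv2.minEnclosingCircle(p[:,:2].astype(np.float32)),np.median(p,0).round(4),p[:,2].max(),len(p))
im,d=get_image("wrist"); W=world(d,camera_params("wrist")); m=(W[...,2]>.125)&(W[...,2]<.16)&(np.hypot(W[...,0]-.5373,W[...,1]+.3746)<.035); p=W[m]; print(cv2.minEnclosingCircle(p[:,:2].astype(np.float32)) if len(p) else 0,np.percentile(p[:,2],[10,50,90,99]) if len(p) else 0)
E
```

```text
time_s: 14.8
position: [0.5375, -0.3741, 0.0995]
tool_rot: [[-0.0, 1.0, 0.0], [1.0, 0.0, -0.0], [-0.0, 0.0, -1.0]]
ft_force: [-0.3, -0.1, -0.8]
grip_width: 0.0446
gripper_force: 20.9
time_s: 15.8
position: [0.5375, -0.3742, 0.2502]
tool_rot: [[-0.0, 1.0, 0.001], [1.0, 0.0, -0.001], [-0.001, 0.001, -1.0]]
ft_force: [0.2, 0.8, -0.6]
grip_width: 0.0851
gripper_force: 0.0
[ 0.53719507 -0.37384898  0.24849041] [-4.51778670e+01  3.22999707e+01  5.36714011e+01  5.38733785e-04
  9.41011909e+01 -4.51926976e+01]
((0.5437899827957153, 0.35212910175323486), 0.022250216454267502) [0.5436 0.3508 0.1404] 0.15167968282442196 292
((0.5360727310180664, -0.3749750256538391), 0.02305571921169758) [0.12994371 0.13982443 0.14147457 0.1458665 ]
```

View pics/top1.png

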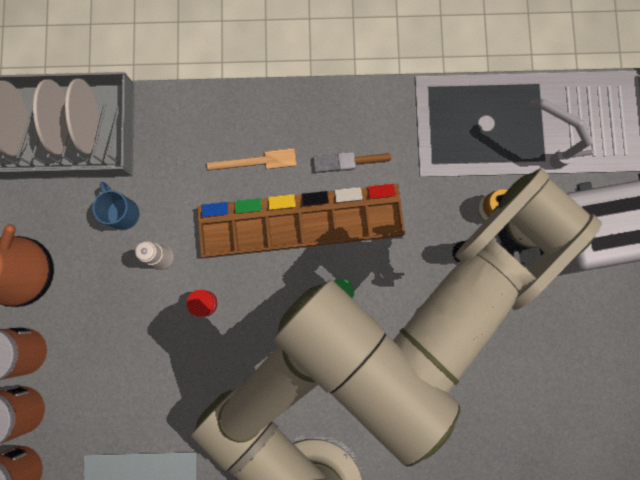

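Both heads are home. The red jar has been knocked to about (202,303), so I'll remeasure it later. With its head on, a mill has to be gripped with the tool tilted, so I'll fit the arm kinematics to check which tilts are reachable.

```bash
cat > ik.py <<'E'
from h import *
from scipy.optimize import least_squares
D=[(21.84,74.39,.5496,.2307),(18.26,85.35,.4988,.2),(26.81,66.5,.5979,.2289),(38.6,45.1,.7049,.229),(32.30,53.67,.6546,.2488)]
A=[];b=[]
for q2,q3,r,z in D:
    a,c=np.radians(q2),np.radians(q2+q3)
    A+=[[1,0,np.sin(a),np.sin(c),np.cos(c)],[0,1,np.cos(a),np.cos(c),-np.sin(c)]]; b+=[r,z]
r0,h0,L1,F,B=np.linalg.lstsq(np.array(A),np.array(b),rcond=None)[0]
d=.30
def fk(q,d=d):
    Rf=Ro.from_euler('ZY',[q[0],q[1]+q[2]],degrees=True); R1=Ro.from_euler('ZY',q[:2],degrees=True)
    R=Rf*Ro.from_euler('ZYZ',[q[3],q[4],q[5]+90],degrees=True)
    p=Ro.from_euler('Z',q[0],degrees=True).apply([r0,0,h0+d])+R1.apply([0,0,L1])+Rf.apply([B,0,F])+R.apply([0,0,d])
    return p,R
lo=np.array([-178,-50,13,-81,10,-165]);hi=np.array([178,133,142,261,163,165.])
def ik(p,R,q0,d=d):
    f=lambda q:np.r_[(fk(q,d)[0]-p)*10,(Ro.from_matrix(R).inv()*fk(q,d)[1]).as_rotvec()]
    s=least_squares(f,np.clip(q0,lo+.5,hi-.5),bounds=(lo,hi)); return s.x,np.linalg.norm(s.fun)
def tilt(head,th):
    "tool heading (deg, horizontal), th deg from straight down, camera up"
    a,t=np.radians([head,th]); h=np.array([np.cos(a),np.sin(a),0]);u=np.array([0,0,1.])
    z=np.sin(t)*h-np.cos(t)*u; x=np.cos(t)*h+np.sin(t)*u
    return np.stack([x,np.cross(z,x),z],1)
def tcp(axis_xy,hz,R): return np.array([*axis_xy,hz])+R[:,2]*grasp_offset
E
python3 - <<'E'
from ik import *
np.set_printoptions(precision=1,suppress=True)
print([round(x,4) for x in(r0,h0,L1,F,B)],np.abs(np.array(A)@[r0,h0,L1,F,B]-b).max())
q=[-45.18,32.3,53.67,0,94.1,-45.19]; print(fk(q)[0],observe()["tool_rot"],fk(q)[1].as_matrix())
for dd in(.24,.32):
  for nm,xy,hz,hs in(("mb",(.537,-.3755),.078,(-60,-75,-90)),("sb",(.6064,-.0267),.09,(-60,-75,-90)),("mw",(.5445,.3532),.078,(60,75,90)),("sw",(.6135,-.1064),.09,(60,75,90))):
    for hd in hs:
      for th in(50,60):
        R=tilt(hd,th); best=min((ik(tcp(xy,hz,R),R,[np.degrees(np.arctan2(xy[1],xy[0]))+o,35,70,q4,60,q6],dd) for o in(0,) for q4 in(-60,60) for q6 in(-90,0,90)),key=lambda t:t[1]); print(dd,nm,hd,th,best[0],best[1].round(3))
E
```

```text
[np.float64(0.0139), np.float64(-0.1312), np.float64(0.5331), np.float64(0.3499), np.float64(0.0955)] 0.0002800975617058832
[ 0.5 -0.5  0.2] [[-0.  1. -0.]
 [ 1.  0.  0.]
 [ 0. -0. -1.]] [[-0.  1. -0.]
 [ 1.  0.  0.]
 [ 0. -0. -1.]]
0.24 mb -60 50 [ -27.    36.7  100.4  261.    24.7 -148.3] 0.033
0.24 mb -60 60 [ -25.4   38.9  103.2  242.5   33.7 -129. ] 0.0
0.24 mb -75 50 [ -23.2   38.2   94.4  -75.8   38.4 -158.6] 0.0
0.24 mb -75 60 [ -21.6   40.9   98.9  261.    44.2 -135.6] 0.039
0.24 mb -90 50 [ -21.    40.7   87.9  -65.2   52.  -157.8] 0.0
0.24 mb -90 60 [ -18.9   43.1   90.2  -78.2   56.8 -145.4] 0.0
0.24 sb -60 50 [  13.    37.    94.2  -65.4   53.7 -153.3] 0.0
0.24 sb -60 60 [  15.3   39.8   96.2  -77.3   59.2 -141.5] 0.0
0.24 sb -75 50 [  13.7   39.9   86.9  -56.6   66.5 -150.9] 0.0
0.24 sb -75 60 [  15.9   42.7   87.9  -65.8   71.6 -143.1] 0.0
0.24 sb -90 50 [  13.3   43.    79.1  -49.5   78.9 -147.2] 0.0
0.24 sb -90 60 [  15.2   45.9   79.1  -57.1   84.2 -142.6] 0.0
0.24 mw 60 50 [ 24.2  36.3  99.7  90.1  26.6 -25. ] 0.0
0.24 mw 60 60 [ 22.7  38.8 103.5 114.6  35.3 -50.1]
[... 1296 characters left out ...]
.   -54.    87.2 -138.5] 0.0
0.32 mw 60 50 [ 19.7  37.1 108.3 103.1  30.6 -43.8] 0.0
0.32 mw 60 60 [ 17.1  41.9 112.8 121.4  43.7 -65. ] 0.0
0.32 mw 75 50 [ 15.   39.3 100.9  80.   42.3 -34.6] 0.0
0.32 mw 75 60 [ 12.   43.5 104.1  94.8  50.8 -52. ] 0.0
0.32 mw 90 50 [ 12.7  42.3  91.7  65.2  55.4 -31.5] 0.0
0.32 mw 90 60 [  9.6  46.3  93.5  76.   61.6 -43.6] 0.0
0.32 sw 60 50 [-31.6  42.8  86.8  56.4  66.8 -33.1] 0.0
0.32 sw 60 60 [-34.5  46.8  87.5  64.8  72.5 -41.6] 0.0
0.32 sw 75 50 [-30.7  46.8  76.1  48.5  79.9 -34.8] 0.0
0.32 sw 75 60 [-33.3  50.9  75.4  55.6  85.6 -39.9] 0.0
0.32 sw 90 50 [-28.8  51.   65.2  42.2  92.7 -38.1] 0.0
0.32 sw 90 60 [-30.9  55.4  63.   48.8  98.8 -40.2] 0.0
```

The fit is good to 0.3 mm, and sideways tilts are reachable. For the black mill I'll tilt the tool 55° towards -y and approach from the rack side.

```bash
python3 - <<'E'
from ik import *
np.set_printoptions(precision=3,suppress=True)
R=tilt(-95,55)@np.diag([-1,-1,1.]); T=tcp((.537,-.3755),.080,R); print("grasp tcp",T)
print(ik(T,R,[-15,45,90,-70,55,35],.3)); pre=T-.13*R[:,2]; print(pre,ik(pre,R,[-15,45,90,-70,55,35],.3))
go(pre+[0,0,.06],R)
E
```

```text
grasp tcp [ 0.536 -0.391  0.069]
(array([-14.681,  44.282,  88.911, -68.144,  60.461,  34.306]), np.float64(2.311557924367881e-15))
[ 0.545 -0.285  0.144] (array([ -4.026,  37.058,  87.795, -59.698,  71.557,  30.125]), np.float64(3.3570480578294302e-15))
shift [0.178 0.016 0.088] turn [ 0.013 -0.306  0.026] mm 100.0
```

```bash
python3 -m handwheel '[[[0.1,0.016,0],[0,0,0]],[[0.178,0.016,0.03],[0.013,-0.306,0.026]],[[0.178,0.016,0.06],[0.013,-0.306,0.026]],[[0.178,0.016,0.088],[0.013,-0.306,0.026]],[[0.178,0.016,0.088],[0.013,-0.306,0.026]],[[0.178,0.016,0.088],[0.013,-0.306,0.026]],[[0.178,0.016,0.088],[0.013,-0.306,0.026]],[[0.178,0.016,0.088],[0.013,-0.306,0.026]],[[0.178,0.016,0.088],[0.013,-0.306,0.026]],[[0.178,0.016,0.088],[0.013,-0.306,0.026]]]' 1 40; python3 - <<'E'
from ik import *
np.set_printoptions(precision=3,suppress=True)
s=observe(); q=s["q"]; print(q)
for dd in(.2,.25,.3,.35): print(dd,fk(q,dd)[0]-s["position"])
R=tilt(-95,55)@np.diag([-1,-1,1.]); T=tcp((.537,-.3755),.080,R)
go(T-.13*R[:,2],R)
E
```

```text
time_s: 16.9
position: [0.5454, -0.285, 0.2043]
tool_rot: [[0.05, 0.996, -0.072], [0.572, -0.087, -0.816], [-0.819, -0.0, -0.574]]
ft_force: [0.3, 0.3, 0.3]
grip_width: 0.0855
gripper_force: 0.0
[-19.496  31.213  82.898 -60.959  65.075  12.942]
0.2 [-0.022 -0.069 -0.024]
0.25 [-0.025 -0.109 -0.003]
0.3 [-0.029 -0.15   0.018]
0.35 [-0.033 -0.191  0.039]
shift [ 0.099 -0.001  0.069] turn [-0. -0.  0.] mm 61.0
```

```bash
python3 -m handwheel '[[[0.049,0,0.035],[0,0,0]],[[0.099,-0.001,0.069],[0,0,0]],[[0.099,-0.001,0.069],[0,0,0]],[[0.099,-0.001,0.1],[0,0,0]],[[0.099,-0.001,0.14],[0,0,0]],[[0.099,-0.001,0.18],[0,0,0]],[[0.099,-0.001,0.2],[0,0,0]],[[0.099,-0.001,0.2],[0,0,0]]]' 1 40; python3 - <<'E'
from ik import *
np.set_printoptions(precision=3,suppress=True)
s=observe(); print(s["q"])
R=tilt(-95,55)@np.diag([-1,-1,1.]); T=tcp((.537,-.3755),.080,R)
go(T,R)
im,d=get_image("scene"); cv2.imwrite("pics/s1.png",cv2.resize(im[180:400,60:340,::-1],(800,628))[:600])
E
```

```text
time_s: 17.7
position: [0.5397, -0.3401, 0.1072]
tool_rot: [[0.052, 0.996, -0.073], [0.57, -0.09, -0.817], [-0.82, 0.001, -0.572]]
ft_force: [0.2, 0.3, 0.0]
grip_width: 0.0857
gripper_force: 0.0
[-24.899  39.298  87.144 -69.065  55.711  23.711]
shift [0.004 0.001 0.127] turn [-0.     0.001 -0.001] mm 63.0
```

View pics/s1.png

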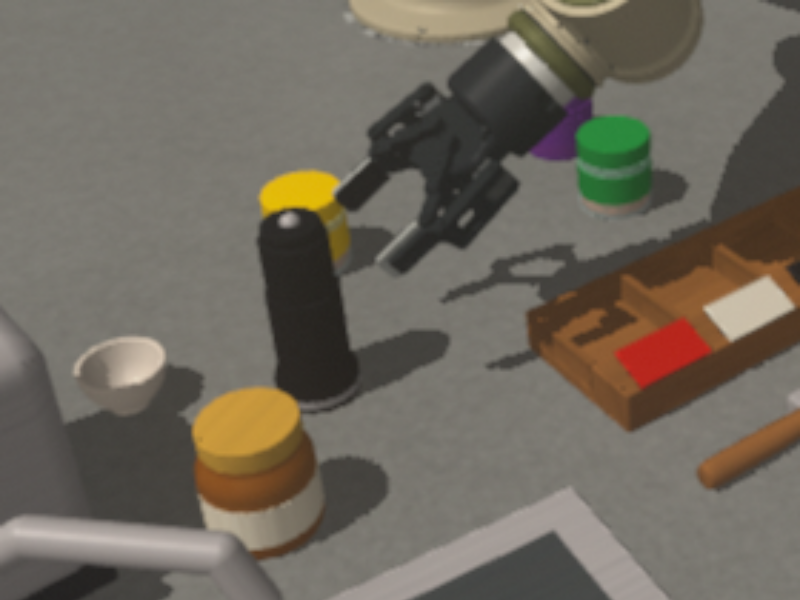

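The picture shows the gripper tilted and lined up with the closed black mill. I'll advance and grip.

```bash
python3 -m handwheel '[[[0.004,0.001,0.04],[0,0,0]],[[0.004,0.001,0.08],[0,0,0]],[[0.004,0.001,0.11],[0,0,0]],[[0.004,0.001,0.126],[0,0,0]],[[0.004,0.001,0.126],[0,0,0]],[[0.004,0.001,0.126],[0,0,0]]]' 1 40 && python3 -m handwheel '[[[0,0,0],[0,0,0]],[[0,0,0],[0,0,0]],[[0,0,0],[0,0,0]],[[0,0,0],[0,0,0]],[[0,0,0],[0,0,0]],[[0,0,0],[0,0,0]]]' 0 40;  python3 -c "
from h import *
print(observe()['q'])"
```

```text
time_s: 18.35
position: [0.5365, -0.389, 0.0699]
tool_rot: [[0.051, 0.996, -0.071], [0.57, -0.088, -0.817], [-0.82, 0.002, -0.572]]
ft_force: [0.2, 1.2, 0.8]
grip_width: 0.0852
gripper_force: 0.0
time_s: 18.95
position: [0.5367, -0.3889, 0.0704]
tool_rot: [[0.051, 0.996, -0.07], [0.569, -0.087, -0.818], [-0.821, 0.002, -0.571]]
ft_force: [-0.4, 4.1, 5.4]
grip_width: 0.0482
gripper_force: 41.4
[-29.44709643  43.20980784  86.68347783 -73.59156959  51.10875705
  26.4028689 ]
```

```bash
python3 -m handwheel '[[[-0.01,0,-0.007],[0,0,0]],[[-0.03,0,-0.021],[0,0,0]],[[-0.06,0,-0.042],[0,0,0]],[[-0.09,0,-0.063],[0,0,0]],[[-0.115,0,-0.08],[0,0,0]],[[-0.115,0,-0.08],[0,0,0]],[[-0.115,0,-0.08],[0,0,0]]]' 0 40; python3 - <<'E'
from ik import *
s=observe(); print(s["q"],s["grip_width"])
go([.606,-.040,.142])
im,d=get_image("scene"); P=camera_params("scene"); W=world(d,P); cv2.imwrite("pics/s2.png",cv2.resize(im[180:400,60:340,::-1],(800,628))[:600])
E
```

```text
time_s: 19.65
position: [0.536, -0.3888, 0.139]
tool_rot: [[0.051, 0.996, -0.071], [0.571, -0.088, -0.816], [-0.82, 0.001, -0.573]]
ft_force: [-0.1, -0.3, -4.1]
grip_width: 0.0482
gripper_force: 41.6
[-29.492524    37.26051704  84.22987659 -67.35741197  53.91486515
  16.26964378] 0.04818187990459956
shift [ 0.4003  0.0781 -0.5831] turn [0. 0. 0.] mm 356.0
```

View pics/s2.png

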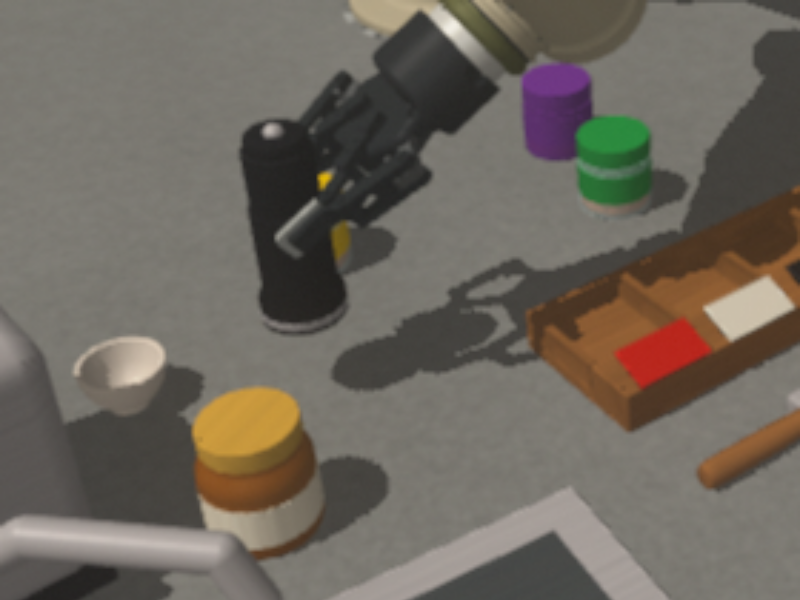

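The mill is lifted and upright with its head on. I'll move it gently over the black bay.

```bash
python3 -m handwheel '[[[0.012,0.002,-0.017],[0,0,0]],[[0.04,0.008,-0.058],[0,0,0]],[[0.08,0.016,-0.117],[0,0,0]],[[0.12,0.023,-0.175],[0,0,0]],[[0.16,0.031,-0.233],[0,0,0]],[[0.2,0.039,-0.291],[0,0,0]],[[0.24,0.047,-0.35],[0,0,0]],[[0.28,0.055,-0.408],[0,0,0]],[[0.32,0.062,-0.466],[0,0,0]],[[0.35,0.068,-0.51],[0,0,0]]]' 0 40; python3 -m handwheel '[[[0.025,0.005,-0.036],[0,0,0]],[[0.04,0.008,-0.058],[0,0,0]],[[0.05,0.01,-0.073],[0,0,0]],[[0.05,0.01,-0.073],[0,0,0]],[[0.05,0.01,-0.073],[0,0,0]],[[0.05,0.01,-0.073],[0,0,0]]]' 0 40; python3 - <<'E'
from ik import *
s=observe(); print(s["q"],s["grip_width"])
im,d=get_image("top"); P=camera_params("top"); W=world(d,P); cv2.imwrite("pics/t2.png",cv2.resize(im[140:340,180:440,::-1],(780,600)))
m=(W[...,2]>.19)&(W[...,2]<.225)&(np.hypot(W[...,0]-.606,W[...,1]+.027)<.028);p=W[m]
if len(p): print(cv2.minEnclosingCircle(p[:,:2].astype(np.float32)),np.percentile(p[:,2],[5,50,95]))
np.savez("t2.npz",im=im,d=d,**P)
go([.606,-.040,.0826],tilt(-95,55)@np.diag([-1,-1,1.]))
E
```

```text
time_s: 20.7
position: [0.5973, -0.081, 0.1413]
tool_rot: [[0.049, 0.996, -0.07], [0.57, -0.086, -0.817], [-0.82, 0.0, -0.572]]
ft_force: [1.0, 0.2, -3.5]
grip_width: 0.0476
gripper_force: 41.9
time_s: 21.3
position: [0.6059, -0.0412, 0.1426]
tool_rot: [[0.052, 0.996, -0.072], [0.57, -0.089, -0.817], [-0.82, 0.001, -0.572]]
ft_force: [-0.1, -1.3, -3.1]
grip_width: 0.0485
gripper_force: 41.9
[  4.6980183   42.03704106  72.44709984 -54.44424647  83.64087973
  25.59768374] 0.04846225623989234
((0.6054851412773132, -0.02976149320602417), 0.023260217159986496) [0.20022121 0.21247563 0.21754794]
shift [ 0.0999 -0.0002  0.0668] turn [-0.0002  0.0007 -0.0006] mm 60.0
```

View pics/t2.png

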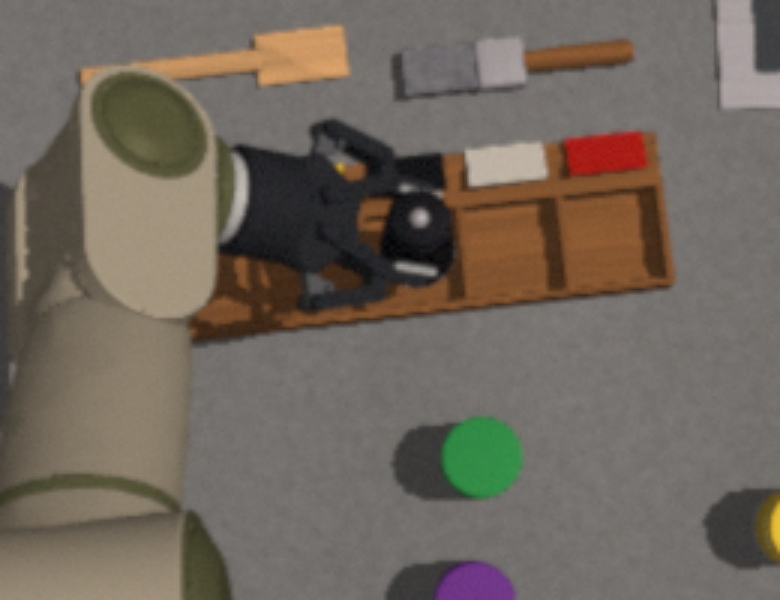

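The black mill hangs upright over the black bay, about 2 mm short in y. I'll correct that and lower it.

```bash
python3 -m handwheel '[[[0.015,0,0.007],[0,0,0]],[[0.035,0,0.02],[0,0,0]],[[0.055,0,0.033],[0,0,0]],[[0.075,0,0.046],[0,0,0]],[[0.09,0,0.056],[0,0,0]],[[0.098,0,0.061],[0,0,0]],[[0.1,0,0.0625],[0,0,0]],[[0.102,0,0.0635],[0,0,0]],[[0.102,0,0.0635],[0,0,0]],[[0.102,0,0.0635],[0,0,0]]]' 0 40
```

```text
time_s: 22.35
position: [0.6067, -0.0372, 0.0831]
tool_rot: [[0.052, 0.996, -0.07], [0.57, -0.088, -0.817], [-0.82, 0.002, -0.572]]
ft_force: [-0.6, 0.6, -3.1]
grip_width: 0.0481
gripper_force: 41.9
```

```bash
python3 -m handwheel '[[[0.0016,0,0.0011],[0,0,0]],[[0.0016,0,0.0011],[0,0,0]],[[0.0016,0,0.0011],[0,0,0]]]' 0 40
```

```text
time_s: 22.65
position: [0.6067, -0.0372, 0.0824]
tool_rot: [[0.052, 0.996, -0.07], [0.569, -0.087, -0.818], [-0.821, 0.002, -0.571]]
ft_force: [-1.0, 0.7, 2.2]
grip_width: 0.0482
gripper_force: 42.3
```

Contact. I'll release and back out along the tool axis.

```bash
python3 -m handwheel '[[[0,0,0],[0,0,0]],[[0,0,0],[0,0,0]],[[0,0,0],[0,0,0]],[[0,0,0],[0,0,0]],[[0,0,0],[0,0,0]],[[0,0,-0.03],[0,0,0]],[[0,0,-0.1],[0,0,0]],[[0,0,-0.2],[0,0,0]],[[0,0,-0.26],[0,0,0]],[[-0.1,0,-0.33],[0,0,0]]]' 1 40; python3 - <<'E'
from ik import *
np.set_printoptions(precision=4,suppress=True)
im,d=get_image("top"); P=camera_params("top"); W=world(d,P)
for x,y,a,b in((.606,-.027,.14,.165),(.53,.35,.128,.15),(.428,.235,.06,.073),(.447,-.074,.06,.073),(.388,-.321,.06,.073)):
    m=(W[...,2]>a)&(W[...,2]<b)&(np.hypot(W[...,0]-x,W[...,1]-y)<(.045 if a<.1 else .032));p=W[m]
    if len(p): print(x,y,cv2.minEnclosingCircle(p[:,:2].astype(np.float32)),np.percentile(p[:,2],[5,50,95]),len(p))
R=tilt(88,55); T=tcp((.5445,.3532),.080,R); print("grasp",T,T-.13*R[:,2],observe()["q"],observe()["position"])
go([.52,.10,.28],down(0))
E
```

```text
time_s: 23.65
position: [0.6148, 0.0731, 0.2039]
tool_rot: [[0.043, 0.997, -0.071], [0.57, -0.083, -0.817], [-0.82, -0.005, -0.572]]
ft_force: [1.3, -0.2, 0.2]
grip_width: 0.0854
gripper_force: 0.0
0.606 -0.027 ((0.6054368019104004, -0.024854768067598343), 0.023030228912830353) [0.1422 0.1523 0.1575] 331
0.428 0.235 ((0.4309024214744568, 0.24742235243320465), 0.030731428414583206) [0.0627 0.0668 0.0705] 459
0.447 -0.074 ((0.4472421705722809, -0.07365491986274719), 0.03083760105073452) [0.0627 0.0671 0.0706] 566
0.388 -0.321 ((0.3866058886051178, -0.32067447900772095), 0.031707506626844406) [0.0631 0.0675 0.0715] 583
grasp [0.545  0.3685 0.0693] [0.5413 0.2621 0.1438] [ 14.2762  41.8059  59.086  -51.7013  98.5735  20.6143] [0.6168 0.072  0.2153]
shift [-0.0852 -0.1962 -0.1078] turn [-0.0096  0.3055 -0.0266] mm 120.0
```

The black mill is in its bay at (0.605,-0.025). Now back to tool-down, then tilt the other way for the white mill.

```bash
python3 -m handwheel '[[[-0.05,-0.1,-0.11],[0,0.08,0]],[[-0.085,-0.196,-0.108],[-0.0096,0.3055,-0.0266]],[[-0.085,-0.196,-0.108],[-0.0096,0.3055,-0.0266]],[[-0.085,-0.196,-0.108],[-0.0096,0.3055,-0.0266]],[[-0.085,-0.196,-0.108],[-0.0096,0.3055,-0.0266]],[[-0.085,-0.196,-0.108],[-0.0096,0.3055,-0.0266]],[[-0.085,-0.196,-0.108],[-0.0096,0.3055,-0.0266]],[[-0.085,-0.196,-0.108],[-0.0096,0.3055,-0.0266]],[[-0.085,-0.196,-0.108],[-0.0096,0.3055,-0.0266]],[[-0.085,-0.196,-0.108],[-0.0096,0.3055,-0.0266]]]' 1 40;  python3 - <<'E'
from ik import *
R=tilt(88,55); T=tcp((.5445,.3532),.080,R)
print(observe()["q"].round(1)); go(T-.13*R[:,2]+[0,0,.06],R)
E
```

```text
time_s: 24.7
position: [0.5196, 0.0984, 0.2716]
tool_rot: [[0.002, 1.0, -0.01], [1.0, -0.002, -0.002], [-0.002, -0.01, -1.0]]
ft_force: [0.3, -0.4, -0.1]
grip_width: 0.0854
gripper_force: 0.0
[-2.  18.4 72.8 -0.2 89.4 -1.9]
shift [0.3277 0.0444 0.1343] turn [-0.0081  0.3064  0.0082] mm 178.0
```

```bash
python3 -m handwheel '[[[0.05,0.01,0.02],[-0.0081,0.3064,0.0082]],[[0.1,0.02,0.04],[-0.0081,0.3064,0.0082]],[[0.2,0.03,0.06],[-0.0081,0.3064,0.0082]],[[0.28,0.04,0.1],[-0.0081,0.3064,0.0082]],[[0.328,0.0444,0.134],[-0.0081,0.3064,0.0082]],[[0.328,0.0444,0.134],[-0.0081,0.3064,0.0082]],[[0.328,0.0444,0.134],[-0.0081,0.3064,0.0082]],[[0.328,0.0444,0.134],[-0.0081,0.3064,0.0082]],[[0.328,0.0444,0.134],[-0.0081,0.3064,0.0082]],[[0.328,0.0444,0.134],[-0.0081,0.3064,0.0082]]]' 1 40;  python3 - <<'E'
from ik import *
R=tilt(88,55); T=tcp((.5445,.3532),.080,R)
print(observe()["q"].round(1)); go(T-.13*R[:,2],R); go(T,R)
im,d=get_image("wrist"); P=camera_params("wrist"); W=world(d,P)
m=(W[...,2]>.125)&(W[...,2]<.152)&(np.hypot(W[...,0]-.5445,W[...,1]-.3532)<.035);p=W[m];print(cv2.minEnclosingCircle(p[:,:2].astype(np.float32)),len(p))
E
```

```text
time_s: 25.7
position: [0.5417, 0.2622, 0.2048]
tool_rot: [[0.018, 0.999, 0.029], [0.574, -0.035, 0.818], [0.819, 0.002, -0.574]]
ft_force: [-0.3, -0.1, 0.4]
grip_width: 0.0853
gripper_force: 0.0
[ -7.1  28.5  88.2  56.2  78.9 -25. ]
shift [-0.1    -0.0009  0.0698] turn [0.0002 0.0001 0.0006] mm 61.0
shift [-0.0999 -0.0011  0.3298] turn [0.0002 0.0001 0.0006] mm 172.0
((0.5444673299789429, 0.35289695858955383), 0.022888487204909325) 3092
```

```bash
python3 -m handwheel '[[[-0.05,0,0.035],[0,0,0]],[[-0.1,-0.001,0.07],[0,0,0]],[[-0.1,-0.001,0.1],[0,0,0]],[[-0.1,-0.001,0.16],[0,0,0]],[[-0.1,-0.001,0.22],[0,0,0]],[[-0.1,-0.001,0.27],[0,0,0]],[[-0.1,-0.001,0.31],[0,0,0]],[[-0.1,-0.001,0.325],[0,0,0]],[[-0.1,-0.001,0.328],[0,0,0]],[[-0.1,-0.001,0.328],[0,0,0]]]' 1 40 && python3 -m handwheel '[[[0,0,0],[0,0,0]],[[0,0,0],[0,0,0]],[[0,0,0],[0,0,0]],[[0,0,0],[0,0,0]],[[0,0,0],[0,0,0]],[[0,0,0],[0,0,0]]]' 0 40;  python3 -c "
from h import *
print(observe()['q'])"
```

```text
time_s: 26.75
position: [0.5453, 0.3674, 0.0702]
tool_rot: [[0.019, 0.999, 0.03], [0.572, -0.036, 0.82], [0.82, 0.001, -0.572]]
ft_force: [0.6, -0.8, -0.8]
grip_width: 0.0854
gripper_force: 0.0
time_s: 27.35
position: [0.5455, 0.3671, 0.07]
tool_rot: [[0.02, 0.999, 0.031], [0.571, -0.037, 0.82], [0.82, 0.001, -0.572]]
ft_force: [0.2, -3.7, 5.7]
grip_width: 0.048
gripper_force: 40.8
[  4.06283715  41.84251704  90.66757251  66.0944177   63.13267194
 -34.8500991 ]
```

Gripped. I'll lift 100 mm, route around the robot side of the black mill to a point in front of the white bay, then move in.

```bash
python3 -m handwheel '[[[0.01,0,-0.007],[0,0,0]],[[0.03,0,-0.021],[0,0,0]],[[0.06,0,-0.042],[0,0,0]],[[0.09,0,-0.063],[0,0,0]],[[0.12,0,-0.084],[0,0,0]],[[0.15,0,-0.105],[0,0,0]],[[0.164,0,-0.1145],[0,0,0]],[[0.164,0,-0.1145],[0,0,0]]]' 0 40; python3 - <<'E'
from ik import *
print(observe()["q"].round(1)); go([.46,-.05,.17])
im,d=get_image("wrist"); P=camera_params("wrist"); W=world(d,P)
m=(W[...,2]>.22)&(W[...,2]<.252)&(np.hypot(W[...,0]-.5445,W[...,1]-.3532)<.035);p=W[m];print(cv2.minEnclosingCircle(p[:,:2].astype(np.float32)),len(p))
E
```

```text
time_s: 28.15
position: [0.545, 0.3674, 0.1705]
tool_rot: [[0.019, 0.999, 0.031], [0.572, -0.036, 0.819], [0.82, 0.002, -0.573]]
ft_force: [-0.4, 1.0, -4.2]
grip_width: 0.0482
gripper_force: 41.8
[  4.1  33.   86.5  60.9  68.9 -22.2]
shift [-0.4816 -0.14   -0.6887] turn [0. 0. 0.] mm 426.0
((0.5432430505752563, 0.3527936339378357), 0.02287628874182701) 24427
```

```bash
python3 -m handwheel '[[[-0.012,-0.0035,-0.017],[0,0,0]],[[-0.04,-0.012,-0.057],[0,0,0]],[[-0.085,-0.025,-0.122],[0,0,0]],[[-0.13,-0.038,-0.186],[0,0,0]],[[-0.175,-0.051,-0.25],[0,0,0]],[[-0.22,-0.064,-0.315],[0,0,0]],[[-0.265,-0.077,-0.379],[0,0,0]],[[-0.31,-0.09,-0.443],[0,0,0]],[[-0.355,-0.103,-0.508],[0,0,0]],[[-0.4,-0.116,-0.572],[0,0,0]]]' 0 40; python3 -m handwheel '[[[-0.04,-0.012,-0.057],[0,0,0]],[[-0.07,-0.02,-0.1],[0,0,0]],[[-0.081,-0.024,-0.117],[0,0,0]],[[-0.081,-0.024,-0.117],[0,0,0]]]' 0 40; python3 - <<'E'
from ik import *
print(observe()["q"].round(1)); go([.48,-.095,.17]); go([.6145,-.0935,.17],tilt(88,55))
E
```

```text
time_s: 29.2
position: [0.4736, 0.0187, 0.1686]
tool_rot: [[0.022, 0.999, 0.03], [0.571, -0.037, 0.82], [0.82, -0.0, -0.572]]
ft_force: [0.8, -1.0, -3.8]
grip_width: 0.0479
gripper_force: 42.2
time_s: 29.6
position: [0.4598, -0.0511, 0.1689]
tool_rot: [[0.022, 0.999, 0.032], [0.572, -0.038, 0.82], [0.82, -0.0, -0.572]]
ft_force: [0.6, -0.1, -4.4]
grip_width: 0.0482
gripper_force: 42.4
[-43.1  30.3  92.7  38.7  98.  -50.2]
shift [-0.0476  0.0438 -0.072 ] turn [0. 0. 0.] mm 48.0
shift [-0.0399  0.3124 -0.061 ] turn [ 0.0009 -0.0006 -0.0007] mm 160.0
```

```bash
python3 -m handwheel '[[[-0.02,0.015,-0.03],[0,0,0]],[[-0.04,0.04,-0.06],[0,0,0]],[[-0.046,0.07,-0.07],[0,0,0]],[[-0.046,0.12,-0.07],[0,0,0]],[[-0.045,0.18,-0.069],[0,0,0]],[[-0.043,0.24,-0.066],[0,0,0]],[[-0.041,0.29,-0.063],[0,0,0]],[[-0.04,0.3124,-0.061],[0,0,0]],[[-0.04,0.3124,-0.061],[0,0,0]],[[-0.04,0.3124,-0.061],[0,0,0]]]' 0 40;  python3 - <<'E'
from ik import *
import cv2
print(observe()["q"].round(1))
im,d=get_image("top"); P=camera_params("top"); W=world(d,P); cv2.imwrite("pics/t3.png",cv2.resize(im[140:340,180:440,::-1],(780,600)))
for x,y,a,b in ((.6135,-.1064,.22,.255),(.606,-.027,.14,.165)):
    m=(W[...,2]>a)&(W[...,2]<b)&(np.hypot(W[...,0]-x,W[...,1]-y)<.03);p=W[m]
    if len(p): print(cv2.minEnclosingCircle(p[:,:2].astype(np.float32)),np.percentile(p[:,2],[5,50,95]),len(p))
go([.6145,-.0925,.0822],tilt(88,55))
E
```

```text
time_s: 30.6
position: [0.6141, -0.0908, 0.17]
tool_rot: [[0.021, 0.999, 0.028], [0.571, -0.035, 0.82], [0.821, -0.001, -0.572]]
ft_force: [-0.7, 0.3, -4.3]
grip_width: 0.0481
gripper_force: 42.4
[-36.4  42.9  65.   44.5 105.4 -35.5]
((0.6127083897590637, -0.10202466696500778), 0.023114927113056183) [0.22825297 0.24056168 0.24588763] 404
((0.6052889227867126, -0.024687863886356354), 0.02313954383134842) [0.14178409 0.15235824 0.15821522] 330
shift [-0.1459  0.0012  0.0986] turn [-0.0001 -0.0007 -0.0003] mm 88.0
```

View pics/t3.png

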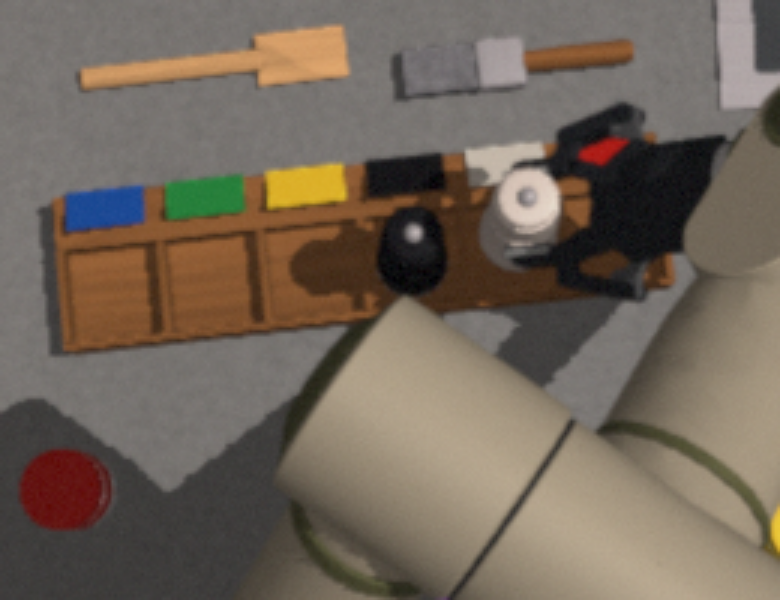

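The white mill is upright over the white bay and the black one stands in its bay. I'll lower with a -3.5 mm y correction.

```bash
python3 -m handwheel '[[[-0.012,0,0.002],[0,0,0]],[[-0.035,0,0.018],[0,0,0]],[[-0.06,0.001,0.034],[0,0,0]],[[-0.085,0.001,0.051],[0,0,0]],[[-0.11,0.001,0.068],[0,0,0]],[[-0.128,0.001,0.081],[0,0,0]],[[-0.14,0.001,0.0885],[0,0,0]],[[-0.1465,0.001,0.0935],[0,0,0]],[[-0.1465,0.001,0.0935],[0,0,0]],[[-0.1465,0.001,0.0935],[0,0,0]]]' 0 40
```

```text
time_s: 31.65
position: [0.6152, -0.0958, 0.084]
tool_rot: [[0.02, 0.999, 0.03], [0.572, -0.036, 0.819], [0.82, 0.001, -0.573]]
ft_force: [0.1, -0.4, -3.7]
grip_width: 0.0485
gripper_force: 42.4
```

```bash
python3 -m handwheel '[[[-0.0015,0,0.0012],[0,0,0]],[[-0.003,0,0.0023],[0,0,0]],[[-0.003,0,0.0023],[0,0,0]],[[-0.003,0,0.0023],[0,0,0]]]' 0 40
```

```text
time_s: 32.05
position: [0.6152, -0.0957, 0.082]
tool_rot: [[0.02, 0.999, 0.03], [0.572, -0.036, 0.819], [0.82, 0.001, -0.572]]
ft_force: [0.7, 0.2, -1.8]
grip_width: 0.0481
gripper_force: 42.7
```

```bash
python3 -m handwheel '[[[-0.0008,0,0.0006],[0,0,0]],[[-0.0008,0,0.0006],[0,0,0]],[[-0.0008,0,0.0006],[0,0,0]]]' 0 40;  python3 -m handwheel '[[[0,0,0],[0,0,0]],[[0,0,0],[0,0,0]],[[0,0,0],[0,0,0]],[[0,0,0],[0,0,0]],[[0,0,0],[0,0,0]],[[0,0,-0.03],[0,0,0]],[[0,0,-0.1],[0,0,0]],[[0,0,-0.2],[0,0,0]],[[0,0,-0.26],[0,0,0]],[[0.1,0,-0.33],[0,0,0]]]' 1 40; python3 - <<'E'
from ik import *
im,d=get_image("top"); P=camera_params("top"); W=world(d,P)
for x,y,a,b in((.6135,-.1064,.14,.165),(.606,-.027,.14,.165)):
    m=(W[...,2]>a)&(W[...,2]<b)&(np.hypot(W[...,0]-x,W[...,1]-y)<.03);p=W[m]
    if len(p): print(x,y,cv2.minEnclosingCircle(p[:,:2].astype(np.float32)),np.percentile(p[:,2],[5,50,95]),len(p))
print(observe()["q"].round(1)); go([.43,-.25,.28],down(0))
E
```

```text
time_s: 32.35
position: [0.6152, -0.0956, 0.0819]
tool_rot: [[0.02, 0.999, 0.03], [0.572, -0.036, 0.82], [0.82, 0.001, -0.572]]
ft_force: [-0.3, -1.5, 4.7]
grip_width: 0.0482
gripper_force: 43.0
time_s: 33.35
position: [0.6099, -0.2061, 0.2036]
tool_rot: [[0.028, 0.999, 0.03], [0.569, -0.041, 0.821], [0.822, -0.005, -0.57]]
ft_force: [1.1, -0.8, -0.4]
grip_width: 0.0855
gripper_force: 0.0
0.6135 -0.1064 ((0.614178478717804, -0.10770899802446365), 0.022969268262386322) [0.1418008  0.15249221 0.15809287] 326
0.606 -0.027 ((0.6054335832595825, -0.024999557062983513), 0.022892853245139122) [0.14199763 0.15215438 0.15800691] 322
[-43.8  45.8  50.6  44.  118.1 -32.8]
shift [ 0.0506 -0.3582 -0.1616] turn [ 0.0083 -0.304  -0.0098] mm 198.0
```

Both mills stand in their bays. Now the yellow jar.

```bash
python3 -c "
from ik import *
go([.387,-.3207,.15],down(5.1))"
```

```text
shift [-0.2446 -0.441  -0.13  ] turn [ 0.0218 -0.3035 -0.036 ] mm 260.0
```

```bash
python3 -m handwheel '[[[0.0,-0.08,-0.06],[0,0,0]],[[-0.02,-0.16,-0.1],[0.0218,-0.3035,-0.036]],[[-0.1,-0.25,-0.13],[0.0218,-0.3035,-0.036]],[[-0.2,-0.35,-0.13],[0.0218,-0.3035,-0.036]],[[-0.245,-0.441,-0.13],[0.0218,-0.3035,-0.036]],[[-0.245,-0.441,-0.13],[0.0218,-0.3035,-0.036]],[[-0.245,-0.441,-0.13],[0.0218,-0.3035,-0.036]],[[-0.245,-0.441,-0.13],[0.0218,-0.3035,-0.036]],[[-0.245,-0.441,-0.13],[0.0218,-0.3035,-0.036]],[[-0.245,-0.441,-0.13],[0.0218,-0.3035,-0.036]]]' 1 40; python3 -m handwheel '[[[0,0,0],[0,0,0]],[[0,0,0],[0,0,0]]]' 1 40; python3 - <<'E'
from ik import *
im,d=get_image("wrist"); P=camera_params("wrist"); W=world(d,P)
m=(abs(W[...,2]-.067)<.006)&(np.hypot(W[...,0]-.387,W[...,1]+.3207)<.045);p=W[m]
if len(p): print(cv2.minEnclosingCircle(p[:,:2].astype(np.float32)),len(p))
print(observe()["q"].round(1)); go([.387,-.3207,.027],down(5.1))
E
```

```text
time_s: 34.4
position: [0.3865, -0.318, 0.1429]
tool_rot: [[-0.09, 0.996, -0.007], [0.996, 0.09, 0.007], [0.008, -0.007, -1.0]]
ft_force: [0.6, -1.2, -0.2]
grip_width: 0.0854
gripper_force: 0.0
time_s: 34.6
position: [0.3864, -0.3182, 0.1421]
tool_rot: [[-0.09, 0.996, -0.008], [0.996, 0.09, 0.007], [0.008, -0.008, -1.0]]
ft_force: [0.0, -0.3, 0.5]
grip_width: 0.0856
gripper_force: 0.0
((0.3877936005592346, -0.319802850484848), 0.031142501160502434) 8108
[-53.   22.2  89.9  -0.1  68.5 -58.1]
shift [-0.0071  0.0026  0.2301] turn [-0.0024 -0.0025  0.0003] mm 115.0
```

```bash
python3 -m handwheel '[[[-0.004,0.0026,0.02],[-0.0024,-0.0025,0]],[[-0.006,0.0026,0.07],[-0.0024,-0.0025,0]],[[-0.006,0.0026,0.13],[-0.0024,-0.0025,0]],[[-0.006,0.0026,0.18],[-0.0024,-0.0025,0]],[[-0.006,0.0026,0.22],[-0.0024,-0.0025,0]],[[-0.006,0.0026,0.23],[-0.0024,-0.0025,0]],[[-0.006,0.0026,0.23],[-0.0024,-0.0025,0]]]' 1 40;  python3 -m handwheel '[[[0,0,0],[0,0,0]],[[0,0,0],[0,0,0]],[[0,0,0],[0,0,0]],[[0,0,0],[0,0,0]],[[0,0,0],[0,0,0]]]' 0 40; python3 -m handwheel '[[[0,0,-0.02],[0,0,0]],[[0,0,-0.06],[0,0,0]],[[0,0,-0.12],[0,0,0]],[[0,0,-0.2],[0,0,0]],[[0,0,-0.28],[0,0,0]],[[0,0,-0.36],[0,0,0]],[[0,0,-0.4],[0,0,0]],[[0,0,-0.4],[0,0,0]]]' 0 40; python3 -c "
from ik import *
go([.45,-.08,.227],down(5.1));go([.5992,.0529,.227],down(5.1))"
```

```text
time_s: 35.35
position: [0.3869, -0.3198, 0.0269]
tool_rot: [[-0.09, 0.996, -0.001], [0.996, 0.09, 0.0], [0.0, -0.001, -1.0]]
ft_force: [0.3, 0.6, -0.5]
grip_width: 0.0856
gripper_force: 0.0
time_s: 35.85
position: [0.3875, -0.3203, 0.0286]
tool_rot: [[-0.091, 0.996, 0.002], [0.996, 0.091, -0.003], [-0.003, 0.002, -1.0]]
ft_force: [-0.2, -0.3, 6.7]
grip_width: 0.0613
gripper_force: 43.6
time_s: 36.65
position: [0.3874, -0.32, 0.2304]
tool_rot: [[-0.091, 0.996, 0.004], [0.996, 0.091, -0.006], [-0.006, 0.003, -1.0]]
ft_force: [0.3, 0.9, -4.2]
grip_width: 0.0612
gripper_force: 44.6
shift [0.4667 0.1683 0.0046] turn [0.001  0.0019 0.0006] mm 248.0
shift [0.7043 0.4896 0.0042] turn [0.001  0.0019 0.0006] mm 429.0
```

```bash
python3 -m handwheel '[[[0.03,0.02,0],[0,0,0]],[[0.09,0.063,0],[0,0,0]],[[0.17,0.118,0],[0,0,0]],[[0.25,0.174,0],[0,0,0]],[[0.33,0.229,0],[0,0,0]],[[0.41,0.285,0],[0,0,0]],[[0.49,0.341,0],[0,0,0]],[[0.57,0.396,0],[0,0,0]],[[0.64,0.445,0],[0,0,0]],[[0.69,0.48,0],[0,0,0]]]' 0 40;  python3 -m handwheel '[[[0.012,0.008,0],[0,0,0]],[[0.014,0.01,0.0],[0,0,0]],[[0.014,0.01,0.0],[0,0,0]],[[0.014,0.01,0],[0,0,0]]]' 0 40; python3 - <<'E'
from ik import *
im,d=get_image("wrist"); P=camera_params("wrist"); cv2.imwrite("pics/w7.png",im[:,:,::-1])
print(observe()["q"].round(1)); go([.5992,.0529,.041],down(5.1))
E
```

```text
time_s: 37.65
position: [0.5947, 0.0486, 0.225]
tool_rot: [[-0.093, 0.996, -0.003], [0.996, 0.093, -0.0], [0.0, -0.003, -1.0]]
ft_force: [0.3, -0.4, -2.6]
grip_width: 0.0614
gripper_force: 44.7
time_s: 38.05
position: [0.5986, 0.0521, 0.2268]
tool_rot: [[-0.089, 0.996, -0.001], [0.996, 0.089, -0.001], [-0.001, -0.001, -1.0]]
ft_force: [-0.8, -1.0, -3.3]
grip_width: 0.0612
gripper_force: 44.8
[ -6.3  27.2  66.2  -0.1  86.6 -11.4]
shift [0.0018 0.0014 0.372 ] turn [-0.0001  0.0003  0.0001] mm 186.0
```

View pics/w7.png

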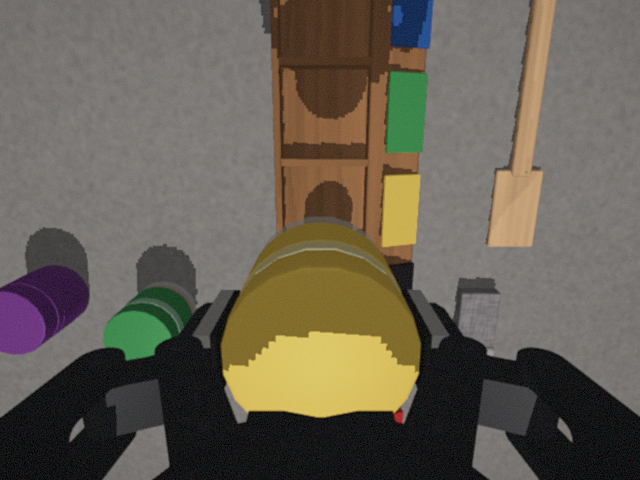

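The yellow jar is held upright over its bay, with the bay walls symmetric about it. I'll lower it.

```bash
python3 -m handwheel '[[[0.002,0.001,0.03],[0,0,0]],[[0.002,0.001,0.1],[0,0,0]],[[0.002,0.001,0.18],[0,0,0]],[[0.002,0.001,0.26],[0,0,0]],[[0.002,0.001,0.32],[0,0,0]],[[0.002,0.001,0.35],[0,0,0]],[[0.002,0.001,0.363],[0,0,0]],[[0.002,0.001,0.37],[0,0,0]],[[0.002,0.001,0.37],[0,0,0]],[[0.002,0.001,0.37],[0,0,0]]]' 0 40
```

```text
time_s: 39.1
position: [0.6, 0.0539, 0.0431]
tool_rot: [[-0.091, 0.996, 0.002], [0.996, 0.091, -0.001], [-0.001, 0.002, -1.0]]
ft_force: [-0.8, -0.9, -2.3]
grip_width: 0.0611
gripper_force: 44.7
```

```bash
python3 -m handwheel '[[[-0.001,-0.001,0.002],[0,0,0]],[[-0.001,-0.001,0.004],[0,0,0]],[[-0.001,-0.001,0.004],[0,0,0]]]' 0 40; python3 -m handwheel '[[[0,0,0.001],[0,0,0]],[[0,0,0.002],[0,0,0]],[[0,0,0.002],[0,0,0]]]' 0 40
```

```text
time_s: 39.4
position: [0.5992, 0.0536, 0.0406]
tool_rot: [[-0.091, 0.996, 0.001], [0.996, 0.091, -0.001], [-0.001, 0.001, -1.0]]
ft_force: [-1.2, -0.1, 0.8]
grip_width: 0.0612
gripper_force: 45.1
time_s: 39.7
position: [0.5992, 0.0536, 0.0406]
tool_rot: [[-0.091, 0.996, 0.002], [0.996, 0.091, -0.001], [-0.001, 0.001, -1.0]]
ft_force: [-5.0, -0.2, 10.9]
grip_width: 0.0612
gripper_force: 46.1
```

```bash
python3 -m handwheel '[[[0,0,0],[0,0,0]],[[0,0,0],[0,0,0]],[[0,0,0],[0,0,0]],[[0,0,0],[0,0,0]],[[0,0,-0.04],[0,0,0]],[[0,0,-0.12],[0,0,0]],[[0,0,-0.22],[0,0,0]],[[0,0,-0.32],[0,0,0]],[[0,0,-0.32],[0,0,0]],[[0,0,-0.32],[0,0,0]]]' 1 40; python3 -c "
from ik import *
go([.447,-.0737,.17],down(5.1))"
```

```text
time_s: 40.7
position: [0.5991, 0.0537, 0.1997]
tool_rot: [[-0.091, 0.996, 0.002], [0.996, 0.091, -0.001], [-0.001, 0.002, -1.0]]
ft_force: [0.3, 0.5, -1.5]
grip_width: 0.0855
gripper_force: 0.0
shift [-0.2261 -0.3263  0.0591] turn [0.0006 0.0004 0.0006] mm 201.0
```

```bash
python3 -m handwheel '[[[0,-0.08,0],[0,0,0]],[[-0.05,-0.16,0],[0,0,0]],[[-0.12,-0.23,0],[0,0,0]],[[-0.19,-0.29,0.03],[0,0,0]],[[-0.226,-0.326,0.059],[0,0,0]],[[-0.226,-0.326,0.059],[0,0,0]],[[-0.226,-0.326,0.059],[0,0,0]],[[-0.226,-0.326,0.059],[0,0,0]]]' 1 40; python3 - <<'E'
from ik import *
im,d=get_image("wrist"); P=camera_params("wrist"); W=world(d,P)
m=(abs(W[...,2]-.067)<.006)&(np.hypot(W[...,0]-.447,W[...,1]+.0737)<.045);p=W[m]
if len(p): print(cv2.minEnclosingCircle(p[:,:2].astype(np.float32)),len(p))
print(observe()["position"]); go([.447,-.0737,.027],down(5.1))
E
```

```text
time_s: 41.5
position: [0.4474, -0.0731, 0.1694]
tool_rot: [[-0.091, 0.996, -0.0], [0.996, 0.091, -0.001], [-0.001, -0.0, -1.0]]
ft_force: [0.8, 0.0, 0.6]
grip_width: 0.0855
gripper_force: 0.0
((0.44764313101768494, -0.07269428670406342), 0.030948417261242867) 6623
[ 0.44750563 -0.0730271   0.16953332]
shift [-0.001  -0.0012  0.2851] turn [0.0001 0.0002 0.001 ] mm 143.0
```

```bash
python3 -m handwheel '[[[0,0,0.04],[0,0,0]],[[0,0,0.11],[0,0,0]],[[0,0,0.18],[0,0,0]],[[0,0,0.24],[0,0,0]],[[0,0,0.275],[0,0,0]],[[0,0,0.285],[0,0,0]],[[0,0,0.285],[0,0,0]]]' 1 40;  python3 -m handwheel '[[[0,0,0],[0,0,0]],[[0,0,0],[0,0,0]],[[0,0,0],[0,0,0]],[[0,0,0],[0,0,0]],[[0,0,0],[0,0,0]]]' 0 40; python3 -m handwheel '[[[0,0,-0.02],[0,0,0]],[[0,0,-0.06],[0,0,0]],[[0,0,-0.12],[0,0,0]],[[0,0,-0.2],[0,0,0]],[[0,0,-0.28],[0,0,0]],[[0,0,-0.36],[0,0,0]],[[0,0,-0.4],[0,0,0]],[[0,0,-0.4],[0,0,0]]]' 0 40; python3 -c "
from ik import *
go([.5921,.1326,.227],down(5.1))"
```

```text
time_s: 42.25
position: [0.4473, -0.0733, 0.0269]
tool_rot: [[-0.092, 0.996, -0.0], [0.996, 0.092, -0.001], [-0.0, -0.0, -1.0]]
ft_force: [0.0, -0.1, 0.3]
grip_width: 0.0856
gripper_force: 0.0
time_s: 42.75
position: [0.4476, -0.0739, 0.0283]
tool_rot: [[-0.091, 0.996, 0.003], [0.996, 0.091, -0.002], [-0.002, 0.002, -1.0]]
ft_force: [0.3, 1.3, 4.8]
grip_width: 0.0612
gripper_force: 43.1
time_s: 43.55
position: [0.4476, -0.0738, 0.2305]
tool_rot: [[-0.091, 0.996, 0.006], [0.996, 0.091, -0.004], [-0.004, 0.006, -1.0]]
ft_force: [-0.9, -1.2, -1.8]
grip_width: 0.0612
gripper_force: 44.1
shift [0.3849 0.3254 0.0073] turn [0.0019 0.0013 0.0006] mm 252.0
```

```bash
python3 -m handwheel '[[[0.03,0.025,0],[0,0,0]],[[0.09,0.076,0],[0,0,0]],[[0.16,0.135,0],[0,0,0]],[[0.23,0.194,0],[0,0,0]],[[0.3,0.254,0],[0,0,0]],[[0.36,0.304,0],[0,0,0]],[[0.385,0.325,0],[0,0,0]],[[0.385,0.325,0],[0,0,0]],[[0.385,0.325,0],[0,0,0]]]' 0 40; python3 -c "
from ik import *
go([.5921,.1326,.043],down(5.1))"
```

```text
time_s: 44.45
position: [0.5906, 0.1326, 0.2259]
tool_rot: [[-0.091, 0.996, -0.002], [0.996, 0.091, -0.001], [-0.001, -0.002, -1.0]]
ft_force: [-0.9, -0.4, -2.1]
grip_width: 0.0618
gripper_force: 44.4
shift [1.000e-04 3.800e-03 3.657e-01] turn [-0.0007  0.0003  0.0007] mm 183.0
```

```bash
python3 -m handwheel '[[[0,0.002,0.03],[0,0,0]],[[0,0.003,0.1],[0,0,0]],[[0,0.003,0.18],[0,0,0]],[[0,0.003,0.26],[0,0,0]],[[0,0.003,0.32],[0,0,0]],[[0,0.003,0.35],[0,0,0]],[[0,0.003,0.36],[0,0,0]],[[0,0.003,0.365],[0,0,0]],[[0,0.003,0.365],[0,0,0]],[[0,0.003,0.365],[0,0,0]]]' 0 40; python3 -m handwheel '[[[0,0,0.002],[0,0,0]],[[0,0,0.004],[0,0,0]],[[0,0,0.004],[0,0,0]]]' 0 40
```

```text
time_s: 45.45
position: [0.5932, 0.1327, 0.0456]
tool_rot: [[-0.09, 0.996, 0.002], [0.996, 0.09, -0.001], [-0.001, 0.002, -1.0]]
ft_force: [-0.8, 0.4, -1.6]
grip_width: 0.061
gripper_force: 44.4
time_s: 45.75
position: [0.5928, 0.1329, 0.0425]
tool_rot: [[-0.091, 0.996, 0.0], [0.996, 0.091, -0.001], [-0.001, 0.0, -1.0]]
ft_force: [-0.2, -0.0, -1.6]
grip_width: 0.0614
gripper_force: 44.4
```

```bash
python3 -m handwheel '[[[0,0,0.002],[0,0,0]],[[0,0,0.004],[0,0,0]],[[0,0,0.004],[0,0,0]]]' 0 40; python3 -m handwheel '[[[0,0,0.001],[0,0,0]],[[0,0,0.001],[0,0,0]]]' 0 40
```

```text
time_s: 46.05
position: [0.5928, 0.1329, 0.0404]
tool_rot: [[-0.091, 0.996, 0.0], [0.996, 0.091, -0.001], [-0.001, 0.0, -1.0]]
ft_force: [1.1, 1.0, -1.4]
grip_width: 0.0609
gripper_force: 44.3
time_s: 46.25
position: [0.5928, 0.1329, 0.0404]
tool_rot: [[-0.091, 0.996, 0.0], [0.996, 0.091, -0.001], [-0.001, 0.0, -1.0]]
ft_force: [-2.7, 0.6, 4.9]
grip_width: 0.0611
gripper_force: 44.8
```

```bash
python3 -m handwheel '[[[0,0,0],[0,0,0]],[[0,0,0],[0,0,0]],[[0,0,0],[0,0,0]],[[0,0,0],[0,0,0]],[[0,0,-0.04],[0,0,0]],[[0,0,-0.12],[0,0,0]],[[0,0,-0.22],[0,0,0]],[[0,0,-0.28],[0,0,0]],[[0.16,-0.08,-0.28],[0,0,0]],[[0.19,-0.16,-0.28],[0,0,0]]]' 1 40; python3 - <<'E'
from ik import *
im,d=get_image("wrist"); P=camera_params("wrist"); W=world(d,P)
m=(abs(W[...,2]-.067)<.006)&(np.hypot(W[...,0]-.431,W[...,1]-.2474)<.06);p=W[m]
if len(p): print(cv2.minEnclosingCircle(p[:,:2].astype(np.float32)),len(p))
print(observe()["position"]); go([.431,.2474,.16],down(5.1))
E
```

```text
time_s: 47.25
position: [0.5265, 0.2057, 0.1804]
tool_rot: [[-0.089, 0.996, 0.003], [0.996, 0.089, 0.0], [-0.0, 0.003, -1.0]]
ft_force: [0.3, 0.6, -0.7]
grip_width: 0.0855
gripper_force: 0.0
((0.4229756295681, 0.25238484144210815), 0.03100629709661007) 7236
[0.5191709  0.20954606 0.18003646]
shift [ 0.0919 -0.1683  0.0407] turn [-0.001  -0.0003  0.0017] mm 98.0
```

```bash
python3 -m handwheel '[[[0.06,-0.1,0.02],[0,0,0]],[[0.09,-0.165,0.03],[0,0,0]],[[0.09,-0.165,0.03],[0,0,0]],[[0.09,-0.165,0.03],[0,0,0]],[[0.09,-0.165,0.03],[0,0,0]]]' 1 40; python3 - <<'E'
from ik import *
im,d=get_image("wrist"); P=camera_params("wrist"); W=world(d,P)
m=(abs(W[...,2]-.067)<.006)&(np.hypot(W[...,0]-.428,W[...,1]-.2474)<.06);p=W[m]
(c,r)=cv2.minEnclosingCircle(p[:,:2].astype(np.float32)); print(c,r)
print(observe()["position"]); go([*c,.027],down(5.1))
E
```

```text
time_s: 47.8
position: [0.4407, 0.2419, 0.1651]
tool_rot: [[-0.09, 0.996, 0.001], [0.996, 0.09, -0.001], [-0.001, 0.001, -1.0]]
ft_force: [-0.1, 0.3, -0.5]
grip_width: 0.0851
gripper_force: 0.0
(0.43114954233169556, 0.2488478571176529) 0.03100133314728737
[0.44083187 0.24177797 0.16499254]
shift [ 0.016  -0.0183  0.276 ] turn [0.0003 0.0002 0.0003] mm 139.0
```

```bash
python3 -m handwheel '[[[0.0155,-0.018,0.04],[0,0,0]],[[0.0155,-0.018,0.1],[0,0,0]],[[0.0155,-0.018,0.17],[0,0,0]],[[0.0155,-0.018,0.23],[0,0,0]],[[0.0155,-0.018,0.265],[0,0,0]],[[0.0155,-0.018,0.276],[0,0,0]],[[0.0155,-0.018,0.276],[0,0,0]]]' 1 40;  python3 -m handwheel '[[[0,0,0],[0,0,0]],[[0,0,0],[0,0,0]],[[0,0,0],[0,0,0]],[[0,0,0],[0,0,0]],[[0,0,0],[0,0,0]]]' 0 40; python3 -m handwheel '[[[0,0,-0.02],[0,0,0]],[[0,0,-0.06],[0,0,0]],[[0,0,-0.12],[0,0,0]],[[0,0,-0.2],[0,0,0]],[[0,0,-0.28],[0,0,0]],[[0,0,-0.36],[0,0,0]],[[0,0,-0.42],[0,0,0]],[[0,0,-0.42],[0,0,0]]]' 0 40; python3 -c "
from ik import *
go([.6206,-.1861,.24],down(5.1))"
```

```text
time_s: 48.55
position: [0.4306, 0.2486, 0.0265]
tool_rot: [[-0.09, 0.996, -0.0], [0.996, 0.09, -0.001], [-0.001, -0.001, -1.0]]
ft_force: [1.1, 0.5, 0.8]
grip_width: 0.0856
gripper_force: 0.0
time_s: 49.05
position: [0.431, 0.249, 0.0281]
tool_rot: [[-0.091, 0.996, 0.003], [0.996, 0.091, -0.0], [-0.0, 0.003, -1.0]]
ft_force: [0.8, -1.4, 6.5]
grip_width: 0.0609
gripper_force: 43.8
time_s: 49.85
position: [0.4309, 0.2494, 0.2413]
tool_rot: [[-0.091, 0.996, 0.008], [0.996, 0.091, 0.002], [0.001, 0.008, -1.0]]
ft_force: [-0.3, -1.0, -3.3]
grip_width: 0.0612
gripper_force: 44.9
shift [-0.902   0.2986  0.0043] turn [ 0.0026 -0.0003  0.0006] mm 475.0
```

```bash
python3 -m handwheel '[[[-0.03,0.01,0],[0,0,0]],[[-0.1,0.033,0],[0,0,0]],[[-0.19,0.063,0],[0,0,0]],[[-0.28,0.093,0],[0,0,0]],[[-0.37,0.122,0],[0,0,0]],[[-0.46,0.152,0],[0,0,0]],[[-0.55,0.182,0],[0,0,0]],[[-0.64,0.212,0],[0,0,0]],[[-0.73,0.242,0],[0,0,0]],[[-0.8,0.265,0],[0,0,0]]]' 0 40; python3 -m handwheel '[[[-0.05,0.017,0],[0,0,0]],[[-0.085,0.028,0],[0,0,0]],[[-0.1,0.033,0],[0,0,0]],[[-0.1,0.033,0],[0,0,0]],[[-0.1,0.033,0],[0,0,0]]]' 0 40; python3 -c "
from ik import *
print(observe()['q'].round(1));go([.6206,-.1861,.043],down(5.1))"
```

```text
time_s: 50.85
position: [0.5982, -0.1397, 0.2357]
tool_rot: [[-0.089, 0.996, -0.002], [0.996, 0.089, 0.0], [0.0, -0.002, -1.0]]
ft_force: [1.0, 0.5, -2.9]
grip_width: 0.0613
gripper_force: 44.7
time_s: 51.35
position: [0.6189, -0.1846, 0.2369]
tool_rot: [[-0.091, 0.996, -0.001], [0.996, 0.091, -0.0], [0.0, -0.001, -1.0]]
ft_force: [0.7, 0.4, -2.5]
grip_width: 0.0614
gripper_force: 44.7
[-27.1  31.6  56.8  -0.   91.7 -32.3]
shift [-0.0033  0.0035  0.3878] turn [-0.0002 -0.      0.0008] mm 194.0
```

```bash
python3 -m handwheel '[[[-0.004,0.003,0.03],[0,0,0]],[[-0.004,0.003,0.1],[0,0,0]],[[-0.004,0.003,0.18],[0,0,0]],[[-0.004,0.003,0.26],[0,0,0]],[[-0.004,0.003,0.33],[0,0,0]],[[-0.004,0.003,0.36],[0,0,0]],[[-0.004,0.003,0.378],[0,0,0]],[[-0.004,0.003,0.387],[0,0,0]],[[-0.004,0.003,0.387],[0,0,0]],[[-0.004,0.003,0.387],[0,0,0]]]' 0 40; python3 -m handwheel '[[[0,0,0.002],[0,0,0]],[[0,0,0.004],[0,0,0]],[[0,0,0.004],[0,0,0]]]' 0 40
```

```text
time_s: 52.35
position: [0.6215, -0.1877, 0.0449]
tool_rot: [[-0.091, 0.996, 0.002], [0.996, 0.091, -0.002], [-0.002, 0.002, -1.0]]
ft_force: [1.0, 0.3, -3.3]
grip_width: 0.061
gripper_force: 44.7
time_s: 52.65
position: [0.621, -0.1876, 0.0419]
tool_rot: [[-0.091, 0.996, 0.0], [0.996, 0.091, -0.001], [-0.001, 0.0, -1.0]]
ft_force: [0.3, -0.4, -2.9]
grip_width: 0.0616
gripper_force: 44.7
```

```bash
python3 -m handwheel '[[[0,0,0.0015],[0,0,0]],[[0,0,0.003],[0,0,0]],[[0,0,0.003],[0,0,0]]]' 0 40; python3 -m handwheel '[[[0,0,0.001],[0,0,0]],[[0,0,0.001],[0,0,0]]]' 0 40
```

```text
time_s: 52.95
position: [0.621, -0.1876, 0.0403]
tool_rot: [[-0.091, 0.996, 0.0], [0.996, 0.091, -0.001], [-0.001, 0.0, -1.0]]
ft_force: [0.4, 0.3, -1.3]
grip_width: 0.0614
gripper_force: 44.8
time_s: 53.15
position: [0.621, -0.1877, 0.0402]
tool_rot: [[-0.091, 0.996, 0.001], [0.996, 0.091, -0.001], [-0.001, 0.0, -1.0]]
ft_force: [-3.3, 0.2, 3.3]
grip_width: 0.0608
gripper_force: 45.2
```

Contact. I'll release, rise, move clear to the right and check everything.

```bash
python3 -m handwheel '[[[0,0,0],[0,0,0]],[[0,0,0],[0,0,0]],[[0,0,0],[0,0,0]],[[0,0,0],[0,0,0]],[[0,0,-0.04],[0,0,0]],[[0,0,-0.12],[0,0,0]],[[0,0,-0.22],[0,0,0]],[[0,0,-0.32],[0,0,0]],[[0,0,-0.42],[0,0,0]],[[0,-0.05,-0.42],[0,0,0]]]' 1 40; python3 -m handwheel '[[[-0.08,-0.1,0],[0,0,0]],[[-0.16,-0.2,0],[0,0,0]],[[-0.24,-0.3,0],[0,0,0]],[[-0.32,-0.38,0],[0,0,0]],[[-0.4,-0.42,0],[0,0,0]],[[-0.4,-0.42,0],[0,0,0]],[[-0.4,-0.42,0],[0,0,0]]]' 1 40; python3 - <<'E'
from h import *
im,d=get_image("top"); P=camera_params("top"); W=world(d,P); cv2.imwrite("pics/t4.png",im[:,:,::-1])
for n,x,y,a,b in(("red",.6206,-.1861,.073,.086),("yel",.5992,.0529,.073,.086),("gre",.5921,.1326,.073,.086),("blk",.6064,-.0267,.14,.165),("wht",.6135,-.1064,.14,.165)):
    m=(W[...,2]>a)&(W[...,2]<b)&(np.hypot(W[...,0]-x,W[...,1]-y)<.042)
    if b<.1: m&=cv2.cvtColor(im,cv2.COLOR_RGB2HSV)[...,1]>120
    p=W[m]
    if len(p): print(n,np.array(cv2.minEnclosingCircle(p[:,:2].astype(np.float32))[0])-[x,y],np.percentile(p[:,2],[5,50,95]),len(p))
E
```

```text
time_s: 54.15
position: [0.5993, -0.1906, 0.2574]
tool_rot: [[-0.092, 0.996, 0.014], [0.996, 0.092, -0.008], [-0.009, 0.013, -1.0]]
ft_force: [0.4, 0.2, -0.8]
grip_width: 0.085
gripper_force: 0.0
time_s: 54.85
position: [0.4022, -0.4117, 0.2495]
tool_rot: [[-0.085, 0.996, -0.001], [0.996, 0.085, -0.002], [-0.001, -0.001, -1.0]]
ft_force: [-0.2, 0.6, 0.2]
grip_width: 0.0853
gripper_force: 0.0
red [-0.00134869 -0.00251657] [0.07521525 0.0793134  0.08358132] 540
yel [-1.26533670e-03  2.18576849e-05] [0.07490005 0.07911069 0.08313496] 555
gre [-1.86180687e-04  6.48443937e-05] [0.0747597  0.07882988 0.08314176] 551
blk [-0.00086431  0.00143923] [0.1418352  0.15272253 0.15675801] 325
wht [ 0.00049496 -0.00111031] [0.14185806 0.15238606 0.15780506] 325
```

View pics/t4.png

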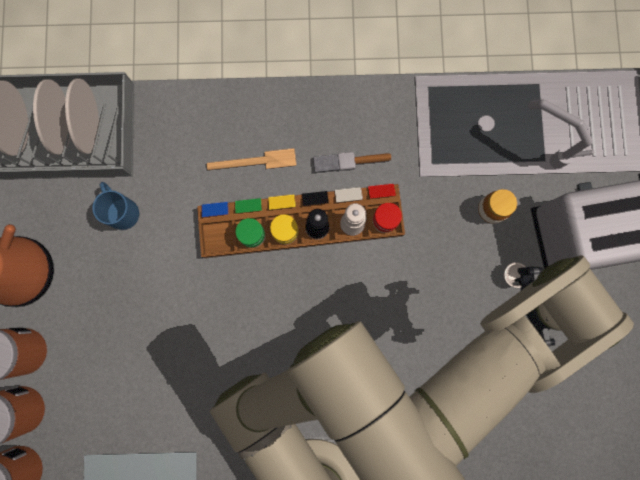

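In the top view all five items sit in the bays of their colours, within about 3 mm of the bay centres and at the right heights. The bystanders in view are unmoved and the arm is clear.

```bash
python3 -m handwheel '[[[0,0,0],[0,0,0]],[[0,0,0],[0,0,0]],[[0,0,0],[0,0,0]]]' 1; python3 -c "
from rig import *
print(close_job())"
```

```text
time_s: 55.2
position: [0.4057, -0.407, 0.25]
tool_rot: [[-0.092, 0.996, 0.0], [0.996, 0.092, -0.001], [-0.001, 0.0, -1.0]]
ft_force: [-0.0, 0.1, -0.4]
grip_width: 0.0853
gripper_force: 0.0
the job is handed in; nothing more can be done
None
```

I handed the job in at 55 s: both mills are closed and in their bays, and the red, yellow and green jars (no blue jar was out) stand in theirs, each within about 3 mm of centre by my last camera check; hand-in returned no verdict.

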